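# Wake and zero the reader, then hold a test plate flush on its tilted window

## Robot

A 6-joint arm with a two-finger parallel gripper is mounted at the origin on a cart in front of the work surface, level with it; the furniture and walls round the work are solid. World frame = base frame: x ahead of the robot, y to its left, z up, the work surface at z = 0. Lengths are in m, angles in rad, forces in N, time in s.
With the tool pointing down it reaches from about 0.35 to 0.975 m from the base axis. Payload 4.9 kg.
Tool frame: the origin (TCP) lies on the centre line of the jaws, within the pads' length; the fingertips stand 14 mm ahead of it and the grasp point (between the pads) lies 5 mm behind it; y points along the fingers, z is the direction in which the jaws open and shut, and the axes are right-handed (so a half turn about y gives the same grasp; the last joint's range is limited). The gripper opens to 85 mm and grips with 20 to 120 N. Pads are 22 mm wide; open, the fingers measure 114 mm over their backs; the gripper's body (76 mm by 85 mm) begins 54 mm behind the grasp point. The pads swing forward as they close: fully open they stand 13 mm farther back than shut.
Start: joints at [1.22, 0.053, 1.613, -0, 1.476, -0.119], TCP at [0.144, 0.608, 0.245] pointing down, gripper open.
Joint ranges: [-3.01, 3.01], [-1.01, 2.22], [0.06, 2.58], [-1.02, 4.17], [0.09, 2.62], [-3.14, 3.14]. Speed limits (rad/s): [2.57, 2.57, 3.14, 3.14, 3.14, 3.14].

## Interface

Orientations are given as a rotation vector (axis times angle).
In Python, from station import ctrl gives the robot as it stands.
- The arm moves only by the tool servo_tool, never from a script. Its arguments are lists of equal length, an entry for each row: "delta_pos": the shift along the tool's x, y, z in m, a list of three; "dr": the turn, a rotation vector about the tool's x, y, z in degrees, a list of three; "grip": the opening, from 0 (shut) to 1 (fully open). In form: {"delta_pos": [[x, y, z], ...], "dr": [[rx, ry, rz], ...], "grip": [grip, ...]}. A call has 1 to 5 rows; each row shifts and turns the pose as measured when the row begins, along the tool's axes as they then stand; what a row does not reach is not made up. A row lasts 1/8 s, in which the tool goes at most 62.5 mm and 10.7 degrees, less where a joint would pass 70% of its speed; a pose out of reach is approached as far as the arm can. A call is refused whole if a number of a shift passes 0.0625 or a number of a turn 10.7, either way. A call with a gripper value outside its range is refused whole. The fingers move at their own pace and stop on an object; "grip_force" is the grip in N (left out, the last holds). Time passes only in rows, so rows that do not move let the fingers close. It gives the time, the measured TCP pose, the force and the opening at its end, in the units of the state.
- ctrl.get_obs(): the state, without advancing time (a new reading comes with each control period).
- ctrl.get_image(name): name is "scene" or "top" or "wrist"; returns the picture (400x640x3 uint8, red, green, blue); there is no depth.
- ctrl.camera_params(name): a dict with "fovy" (degrees; the focal length in pixels is half the picture's height over the tangent of half this angle, whatever the lens; pixels are square), "cx", "cy" (the principal point, pixels), "eye" and "rotation" of the camera in the world. Camera axes: x right, y down, z forward; pixel columns grow to the right and rows downward; lengths in m; the calibration is good to about 2 mm. A picture is of the moment at which its call begins: read the wrist's pose just before it. camera_params takes no time and is no camera call; for the wrist camera it gives the pose at the moment of the call.
- ctrl.finish_job(): hands the job in, once; it reports no verdict.
Trained networks look in the newest picture that a camera, given by its name, has taken for a name from the list of things; names that differ only in an ending like _2 or _b are one class to them, and where a whole thing is asked for, a point or a joint stands for the part that bears it (a point fixed in the world has none). Each returns a list of dicts, best first, with "score" (0 to 1); they miss things now and then, are a little off and sometimes report something else, mostly with a low value. They report only what shows in the picture. A call takes as long as a camera call.
- ctrl.masks_of(camera, label): "pixels" (400x640 bool, what is visible of it) and "extent" ([left, top, right, bottom] in pixels, round what is visible of it).
The state is a dict: "t": time; "q": joint angles; "dq": joint speeds; "effort": joint torques, N m; "tool_pos": TCP position; "tool_rot": TCP orientation; "contact_force": force on the tool from outside, world axes, zero at the start; "wrist_torque": the same for the moment, N m; "opening": finger opening in m.
Only numpy, scipy, OpenCV 4.12 (cv2) and the standard library are available. Lean on these libraries where they do the work, as an engineer would, in place of code of your own. Each camera call takes 0.05 s, during which the arm holds its last target.

## Task

Get the plate reader ready while its window is empty: press the green key to wake it, then the yellow key to choose the plate program, then the blue key to zero the window, one key at a time and each fully down. Then take the single test plate off the wire drying rack and lay its underside flush on the reader's sloping spring-loaded window, lengthwise along the window and centred on it, pressing the window frame gently in, nearly to its stop. The reading runs while the plate is held, so finish still gripping the plate and pressing it there; leave the read head at the angle it is set to and do not disturb the other things near the work.

Things in the scene. Friction and masses are not known exactly. Their poses are not given: they have to be found in the camera images.
- key_green_top (a point): centre of the top of the round green key (21 mm across, standing 10 mm above the deck, 40 mm left of the yellow one) on the flat front deck of the reader, a low white instrument 186 mm deep, 136 mm wide, deck 29 mm high; keys are pressed straight down
- key_green (a joint): travel of the green key: 0 up, 0.005 m fully down; a return spring, 1.5 N to start, 4 N fully down
- key_yellow_top (a point): centre of the top of the round yellow key, in the middle of the row of three
- key_yellow (a joint): travel of the yellow key, as for green
- key_blue_top (a point): centre of the top of the round blue key, 40 mm right of the yellow one
- key_blue (a joint): travel of the blue key, as for green
- window (a point): centre of the flat black window frame (62 x 38 mm, glass pane 48 x 26 mm) on top of the white read head behind the keys. z axis: outward normal of the sloped face; x axis: its 62 mm length, up the slope, away from the robot; y axis: its 38 mm width. The head below is 40 mm wide and free at both sides for 35 mm below this face; the yoke cheeks and knobs (to 55 mm either side) lie lower
- head (a joint): tilt of the read head about a level axis 63 mm below the window face: 0 face level, positive leaning towards the robot (rad). A stiff friction joint (2 N m), set somewhere from 0.18 to 0.5; to be left as it is
- head_rim (a point): middle of the lower front edge of the white head, 32 mm in front of and 13 mm below the window's centre in the window's axes; shows whether the head has been knocked
- frame (a joint): how far the spring-loaded window frame is pushed in along its normal: 0 out, 0.005 m fully in; needs 2 N to start and 6 N for the full 5 mm
- plate_center (a point): centre (half-way up) of the white test plate to be read, 68 x 52 x 5 mm, 10 to 18 g, lying flat on the wire rack. x axis: its 68 mm length; y axis: its 52 mm width, by whose edges it is gripped; z axis: up, out of its top. Its underside is what goes on the window (the strips show through there)
- plate_underside (a point): middle of the plate's underside, 2.5 mm below plate_center in the plate's axes
- rack: fixed drying rack: blue drip tray 224 x 94 x 12 mm with two 6 mm steel wires along its x axis, 28 mm apart, on whose tops (45 mm above the bench) the plate lies lengthwise, up to 25 mm from the middle; 82 mm from the middle the wires turn up 10 mm. Origin on the bench under its centre. Beside the wires there is room for fingers down to the tray
- plate_pair: bystander: two joined test plates, 135 x 52 x 5 mm, flat on the bench on the right; origin at the centre of the underside
- timer: bystander: small white bench timer 60 x 66 x 19 mm, right of the reader; origin at the centre of the underside
- dropper_blue: bystander: small bottle with a blue cap, 27 mm across, 66 mm high, behind the reader on the right; origin at the centre of the underside

How it is judged:
By the outcome, as a careful person would: the job done as asked, in the order asked, and still so for the second after the job is handed in, while the arm keeps its last pose, push and grip.
It also fails if it takes over 61 s, if anything falls off the work surface, if the arm or the gripper's body presses on something with over 40 N, if the wrist force passes 120 N, or if a joint passes its speed limit or range.

## Working session

There is one attempt and no reset: what is moved stays moved. The work goes in short steps, Python scripts to look and compute and a tool call to move; the robot and the scene stay as the last step left them, time stands still between calls to the robot, and variables do not carry over. Pictures are saved under pics/ and viewed, and the job is handed in when it is done.

Besides the shell and the picture viewer there is one more tool, called after "Request:" by a JSON object that holds its "fn" and its "kwargs". servo_tool: Moves the arm, as the interface text tells. Its arguments: {"type":"object","properties":{"delta_pos":{"type":"array","items":{"type":"array","items":{"type":"number"}}},"dr":{"type":"array","items":{"type":"array","items":{"type":"number"}}},"grip":{"type":"array","items":{"type":"number"}},"grip_force":{"type":"number"}},"required":["delta_pos","dr","grip"]}

```bash
ls; mkdir -p pics; python3 - <<'E'
from station import ctrl
import cv2
o=ctrl.get_obs()
print({k:(v if not hasattr(v,'round') else v) for k,v in o.items()})
for n in ["scene","top","wrist"]:
    p=ctrl.camera_params(n); print(n,p)
    im=ctrl.get_image(n); cv2.imwrite(f"pics/{n}0.png",im[:,:,::-1])
E
```

```text
pics
{'t': 0.0, 'q': array([ 1.22000383e+00,  5.33341662e-02,  1.61430294e+00, -4.28389874e-05,
        1.47600066e+00, -1.18986156e-01]), 'dq': array([ 0.00068108, -0.00055437,  0.00036253,  0.00114008, -0.0005575 ,
        0.0008048 ]), 'effort': array([ 8.61807393e-06, -3.93671465e+01, -3.70179570e+01, -1.92869829e-04,
        6.83135717e-03,  1.27155383e-05]), 'tool_pos': array([0.14337964, 0.60771529, 0.24407172]), 'tool_rot': array([-1.56512514,  0.18237522, -0.18169127]), 'contact_force': array([-0.02223735, -1.02717341, -0.25437081]), 'wrist_torque': array([ 0.02588751, -0.0086889 ,  0.00747488]), 'opening': 0.08547004904505176}
scene {'fovy': 44.41582916696248, 'cx': 320.0085778999387, 'cy': 191.3968244627418, 'eye': array([-0.05382103, -0.52348976,  1.04300915]), 'rotation': array([-2.2379337 ,  1.04348733, -0.38216883])}
top {'fovy': 43.15256512323461, 'cx': 315.0562319949547, 'cy': 206.26791146356038, 'eye': array([0.34621479, 0.00545087, 1.4624316 ]), 'rotation': array([-2.14456097,  2.15930462, -0.1857965 ])}
wrist {'fovy': 60.417759455099606, 'cx': 312.4853432914595, 'cy': 208.35881815219287, 'eye': array([0.07200285, 0.62455556, 0.37273495]), 'rotation': array([2.27232075, 1.79935847, 0.26463232])}
```

View pics/scene0.png

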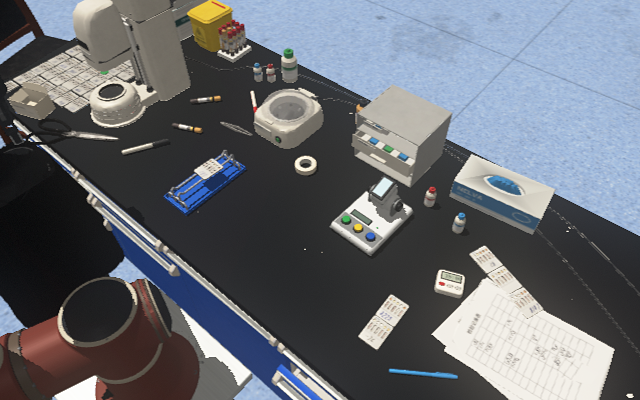

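View pics/top0.png

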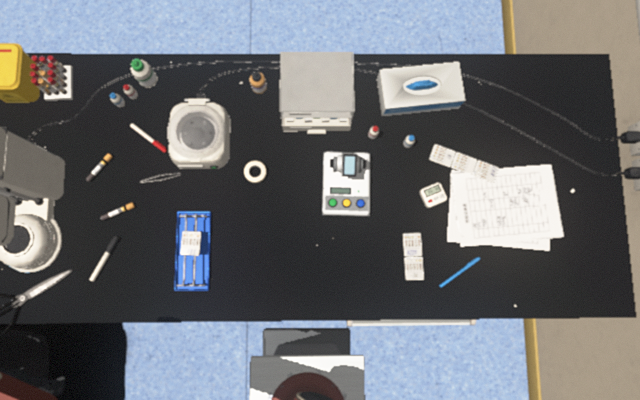

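View pics/wrist0.png

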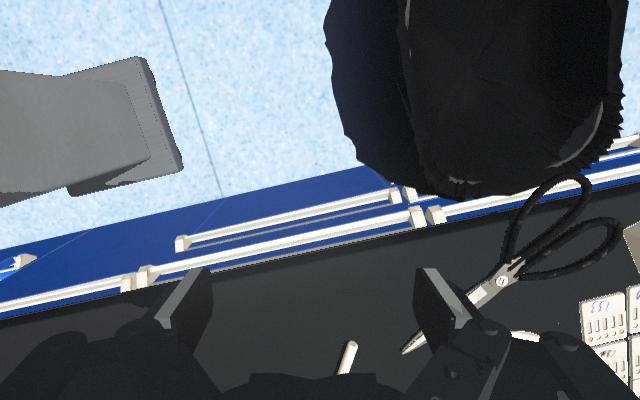

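```bash
cat > h.py <<'E'
from station import ctrl
import numpy as np, cv2
from scipy.spatial.transform import Rotation as R
from scipy.optimize import least_squares
def cam(n):
    p=ctrl.camera_params(n); f=200/np.tan(np.radians(p["fovy"])/2)
    return dict(f=f,cx=p["cx"],cy=p["cy"],eye=np.array(p["eye"]),R=R.from_rotvec(p["rotation"]).as_matrix())
def ray(c,uv):
    d=np.array([(uv[0]-c["cx"])/c["f"],(uv[1]-c["cy"])/c["f"],1.]); return c["R"]@d
def atz(c,uv,z):
    d=ray(c,uv); return c["eye"]+d*(z-c["eye"][2])/d[2]
def proj(c,P):
    q=(np.atleast_2d(P)-c["eye"])@c["R"]; return np.c_[c["cx"]+c["f"]*q[:,0]/q[:,2],c["cy"]+c["f"]*q[:,1]/q[:,2]]
def tri(cs,uvs):
    A=np.zeros((3,3));b=np.zeros(3);ds=[]
    for c,uv in zip(cs,uvs):
        d=ray(c,uv);d/=np.linalg.norm(d);M=np.eye(3)-np.outer(d,d);A+=M;b+=M@c["eye"]
    x=np.linalg.solve(A,b); return x
def cen(m):
    ys,xs=np.nonzero(m["pixels"]); return np.array([xs.mean(),ys.mean()])
E
python3 - <<'E'
from h import *
np.set_printoptions(precision=4,suppress=True)
print(ctrl.get_obs()["t"])
cs={n:cam(n) for n in("scene","top")}
for l in ["key_green_top","key_yellow_top","key_blue_top","window","plate_center","rack","plate_pair","timer","dropper_blue"]:
    u={}
    for n in cs:
        ms=ctrl.masks_of(n,l)
        print(l,n,[(round(m["score"],2),m["pixels"].sum(),cen(m).round(1),[int(e) for e in m["extent"]]) for m in ms[:3]])
        if ms:u[n]=cen(ms[0])
    if len(u)==2: print("   tri",tri([cs[n] for n in u],[u[n] for n in u]))
print(ctrl.get_obs()["t"])
E
```

```text
0.15
key_green_top scene [(0.46, np.int64(49), array([346.6, 219.3]), [341, 217, 349, 225])]
key_green_top top [(0.54, np.int64(32), array([332.5, 201.5]), [332, 197, 334, 202])]
   tri [ 0.5786 -0.0755  0.0335]
key_yellow_top scene [(0.63, np.int64(52), array([358.4, 227.2]), [354, 224, 363, 230])]
key_yellow_top top [(0.44, np.int64(51), array([346.6, 202.5]), [344, 197, 349, 208])]
   tri [ 0.575  -0.1158  0.0376]
key_blue_top scene []
key_blue_top top [(0.43, np.int64(38), array([361.1, 202.9]), [360, 200, 366, 207])]
window scene [(0.64, np.int64(349), array([383. , 187.1]), [368, 175, 394, 203])]
window top [(0.84, np.int64(306), array([349.6, 164.8]), [344, 151, 355, 178])]
   tri [ 0.6668 -0.1191  0.1147]
plate_center scene [(0.75, np.int64(356), array([208.7, 169.2]), [194, 160, 222, 183])]
plate_center top [(0.63, np.int64(464), array([190.6, 243.2]), [176, 231, 204, 256])]
   tri [0.4611 0.3223 0.0473]
rack scene [(0.82, np.int64(1879), array([204.3, 184.8]), [169, 149, 246, 217])]
rack top [(0.66, np.int64(2210), array([193.4, 252.6]), [176, 212, 212, 290])]
   tri [0.4369 0.3243 0.0014]
plate_pair scene [(0.83, np.int64(1197), array([384.1, 321.7]), [360, 297, 404, 349])]
plate_pair top [(0.75, np.int64(845), array([413.1, 256.3]), [404, 230, 426, 280])]
   tri [ 0.4219 -0.3082  0.0026]
timer scene [(0.97, np.int64(660), array([449.8, 283.4]), [436, 273, 462, 297])]
timer top [(0.83, np.int64(442), array([433.5, 195. ]), [420, 182, 446, 208])]
   tri [ 0.6001 -0.3733  0.0098]
dropper_blue scene [(0.51, np.int64(197), array([459.1, 223.5]), [450, 214, 466, 236])]
dropper_blue top [(0.44, np.int64(107), array([409.1, 141.2]), [402, 134, 413, 148])]
   tri [ 0.758  -0.3041  0.0276]
1.05
```

```bash
python3 - <<'E'
from h import *
np.set_printoptions(precision=4,suppress=True)
o=ctrl.get_obs();Rt=R.from_rotvec(o["tool_rot"]).as_matrix();print(Rt)
c=cam("wrist");print("cam in tool",Rt.T@(c["eye"]-o["tool_pos"]));print(Rt.T@c["R"])
E
```

```text
[[ 0.9732  0.      0.2298]
 [-0.2298  0.      0.9732]
 [ 0.     -1.      0.    ]]
cam in tool [-0.0734 -0.1285 -0.0003]
[[-0.0003  0.9571  0.2899]
 [-0.0003 -0.2899  0.9571]
 [ 1.      0.0002  0.0004]]
```

Request:
{"fn": "servo_tool", "kwargs": {"delta_pos": [[0.049,0,-0.035],[0.046,0,-0.038],[0.043,0,-0.042],[0.04,0,-0.045],[0.04,0,-0.045]], "dr": [[0,-4.4,0],[0,-4.4,0],[0,-4.4,0],[0,0,0],[0,0,0]], "grip": [1,1,1,1,1]}}

```text
t: 1.68
tool_pos: [0.3467, 0.3809, 0.2457]
tool_rot: [-1.569, -0.014, 0.01]
contact_force: [0.8, 1.2, -0.4]
opening: 0.0855
```

```bash
cat >> h.py <<'E'
def snap(n,f,scale=1):
    im=ctrl.get_image(n); cv2.imwrite("pics/"+f+".png",im[:,:,::-1]); return im
E
python3 - <<'E'
from h import *
np.set_printoptions(precision=4,suppress=True)
o=ctrl.get_obs();print(o["t"],o["tool_pos"],o["contact_force"])
c=cam("wrist");snap("wrist","w1")
for l in ["plate_center","rack"]:
    for m in ctrl.masks_of("wrist",l): print(l,m["score"],cen(m),m["extent"],atz(c,cen(m),.05))
E
```

```text
1.675 [0.3467 0.3809 0.2457] [ 0.8013  1.2011 -0.4064]
plate_center 0.76 [256.3291 289.1132] [232.3, 258.7, 283.4, 316.2] [0.4625 0.3231 0.05  ]
rack 0.69 [263.8323 242.0608] [213.2, 162.8, 306.9, 353.5] [0.4084 0.3325 0.05  ]
```

View pics/w1.png

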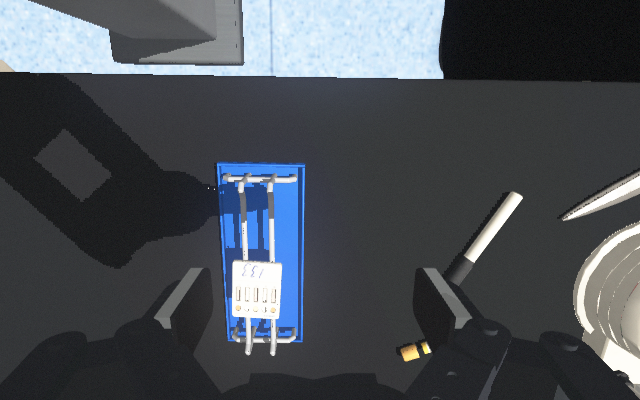

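Request:
{"fn": "servo_tool", "kwargs": {"delta_pos": [[0.018,0,-0.058],[0.018,0,-0.058],[0.018,0,-0.058],[0.018,0,-0.058],[0.018,0,-0.058]], "dr": [[0,0,0],[0,0,0],[0,0,0],[0,0,0],[0,0,0]], "grip": [0,0,0,0,0]}}

```text
t: 2.45
tool_pos: [0.4411, 0.0933, 0.2461]
tool_rot: [-1.565, -0.024, 0.017]
contact_force: [1.3, 0.4, 0.0]
opening: -0.0002
```

Request:
{"fn": "servo_tool", "kwargs": {"delta_pos": [[0.018,0,-0.058],[0.018,0,-0.058],[0.018,0,-0.058],[0.018,0,-0.058],[0,0,0]], "dr": [[0,0,0],[0,0,0],[0,0,0],[0,0,0],[0,0,0]], "grip": [0,0,0,0,0]}}

```text
t: 3.08
tool_pos: [0.5238, -0.1409, 0.2461]
tool_rot: [-1.563, -0.031, 0.017]
contact_force: [0.2, 0.5, -0.4]
opening: 0.0
```

```bash
python3 - <<'E'
from h import *
np.set_printoptions(precision=4,suppress=True)
o=ctrl.get_obs();print(o["t"],o["tool_pos"],o["tool_rot"],o["contact_force"],o["opening"])
c=cam("wrist");snap("wrist","w2")
for l in ["key_green_top","key_yellow_top","key_blue_top","window","head_rim"]:
    for m in ctrl.masks_of("wrist",l): print(l,m["score"],cen(m),m["extent"],atz(c,cen(m),.039))
E
```

```text
3.075 [ 0.5238 -0.1409  0.2461] [-1.5629 -0.0308  0.0174] [ 0.1853  0.4655 -0.3543] 4.7754268896815036e-05
key_green_top 0.73 [370.4642 232.1536] [362.2, 223.0, 384.7, 244.3] [ 0.5782 -0.0772  0.039 ]
key_green_top 0.68 [314.178 365.5  ] [304.9, 346.1, 319.9, 375.9] [ 0.75   -0.1305  0.039 ]
key_yellow_top 0.67 [333.5    230.2075] [324.8, 218.5, 346.3, 243.0] [ 0.5771 -0.116   0.039 ]
key_blue_top 0.89 [295.6471 228.0093] [284.8, 213.8, 305.2, 237.9] [ 0.5758 -0.1555  0.039 ]
window 0.58 [314.0954 364.4198] [308.3, 346.9, 320.0, 378.5] [ 0.7485 -0.1307  0.039 ]
head_rim 0.66 [313.0165 363.1731] [306.0, 348.3, 322.6, 376.6] [ 0.7467 -0.132   0.039 ]
```

View pics/w2.png

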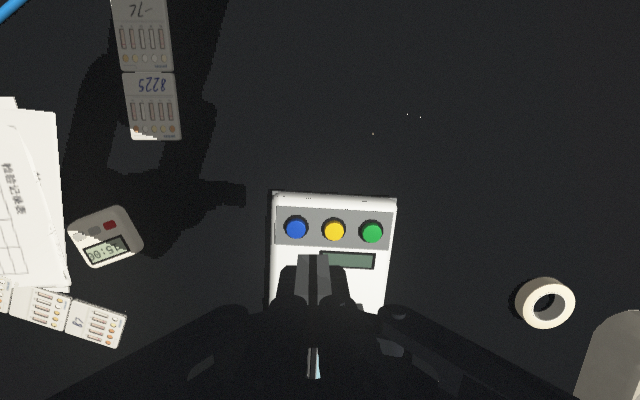

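```bash
python3 - <<'E'
from h import *
np.set_printoptions(precision=4,suppress=True)
im=cv2.imread("pics/w2.png");hsv=cv2.cvtColor(im,cv2.COLOR_BGR2HSV)
c=cam("wrist");P={}
for n,(a,b) in dict(green=(50,80),yellow=(20,35),blue=(105,125)).items():
    m=cv2.inRange(hsv,(a,110,60),(b,255,255)); m[:200]=0;m[250:]=0;m[:,:275]=0;m[:,395:]=0
    ys,xs=np.nonzero(m);P[n]=atz(c,(xs.mean(),ys.mean()),.039);print(n,len(xs),xs.mean(),ys.mean(),P[n])
print(np.linalg.norm(P["green"]-P["blue"]))
E
```

```text
green 314 371.3789808917197 232.29299363057325 [ 0.5773 -0.0721  0.039 ]
yellow 334 333.49101796407183 230.2694610778443 [ 0.5764 -0.112   0.039 ]
blue 325 295.6830769230769 228.0676923076923 [ 0.5752 -0.1515  0.039 ]
0.07935028670520905
```

```bash
cat > keys.py <<'E'
from h import *
np.set_printoptions(precision=4,suppress=True)
o=ctrl.get_obs();print(o["t"],o["tool_pos"],np.abs(o["dq"]).max(),o["contact_force"])
c=cam("wrist");im=snap("wrist","w3");hsv=cv2.cvtColor(im,cv2.COLOR_RGB2HSV)
P={}
for n,(a,b) in dict(green=(50,80),yellow=(20,35),blue=(105,125)).items():
    m=cv2.inRange(hsv,(a,110,60),(b,255,255)); m[:200]=0;m[260:]=0;m[:,:265]=0;m[:,405:]=0
    ys,xs=np.nonzero(m);P[n]=atz(c,(xs.mean(),ys.mean()),.039);print(n,len(xs),xs.mean(),ys.mean(),P[n])
print(np.linalg.norm(P["green"]-P["blue"]))
E
python3 keys.py
```

```text
3.375 [ 0.5228 -0.1371  0.2465] 0.003592674886486667 [-1.1441 -0.2482  0.1006]
green 325 364.56615384615384 234.06153846153848 [ 0.5795 -0.0791  0.039 ]
yellow 331 329.6797583081571 230.74924471299093 [ 0.577  -0.1159  0.039 ]
blue 319 291.846394984326 228.52978056426332 [ 0.5759 -0.1555  0.039 ]
0.07641284176916924
```

```bash
cat >> h.py <<'E'
def pose():
    o=ctrl.get_obs(); return np.array(o["tool_pos"]),R.from_rotvec(o["tool_rot"]).as_matrix(),o
def want(p,Rw=None):
    """delta in current tool axes and rotvec deg (tool axes) to reach pose"""
    q,Rt,o=pose(); d=Rt.T@(np.array(p)-q); r=np.zeros(3)
    if Rw is not None: r=np.degrees(R.from_matrix(Rt.T@Rw).as_rotvec())
    print("t",round(o["t"],2),"pos",q.round(4),"F",o["contact_force"].round(2),"-> d",d.round(4),"dr",r.round(2)); return d,r
def down(yaw):
    x=np.array([np.cos(yaw),np.sin(yaw),0]);y=np.array([0,0,-1.]);return np.c_[x,y,np.cross(x,y)]
E
python3 - <<'E'
from h import *
Rw=down(np.radians(-1.7)); want((.578,-.076,.10),Rw);want((.577,-.116,.064),Rw)
E
```

```text
t 3.42 pos [ 0.5228 -0.1373  0.2466] F [0.62 0.76 0.22] -> d [0.056  0.1476 0.0582] dr [-0.44  3.76  0.53]
t 3.42 pos [ 0.5228 -0.1373  0.2466] F [0.62 0.76 0.22] -> d [0.0532 0.1832 0.018 ] dr [-0.44  3.76  0.53]
```

Request:
{"fn": "servo_tool", "kwargs": {"delta_pos": [[0.019,0.035,0.02],[0.019,0.035,0.02],[0.018,0.035,0.018],[0,0.03,0],[0,0,0]], "dr": [[-0.44,3.76,0.53],[0,0,0],[0,0,0],[0,0,0],[0,0,0]], "grip": [0,0,0,0,0]}}

```text
t: 4.05
tool_pos: [0.5821, -0.0734, 0.1117]
tool_rot: [-1.573, 0.015, -0.025]
contact_force: [-0.5, 0.4, 0.5]
opening: -0.0001
```

```bash
python3 - <<'E'
from h import *
snap("wrist","w4")
want((.578,-.076,.06),down(np.radians(-1.7)))
E
```

```text
t 4.1 pos [ 0.5834 -0.0738  0.1138] F [-0.41 -0.31  0.96] -> d [-0.0059  0.0538 -0.0022] dr [0.17 0.23 0.56]
```

View pics/w4.png

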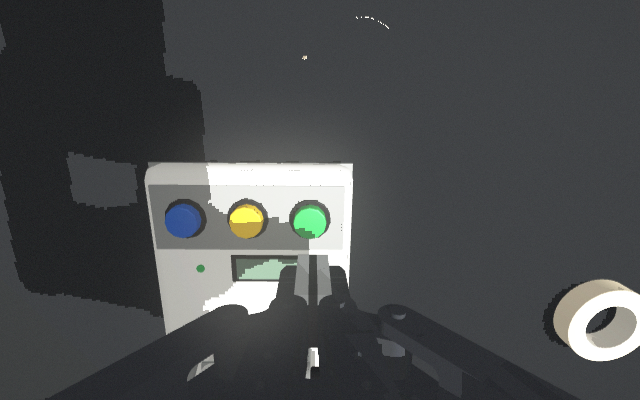

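```bash
python3 - <<'E'
from h import *
np.set_printoptions(precision=4,suppress=True)
c=cam("wrist");q,Rt,o=pose()
print("tip px",proj(c,[q+Rt[:,1]*.014,q]))
for uv in [(310,221),(246,220),(184,219)]: print(atz(c,uv,.039))
for l in ["key_green_top","key_yellow_top","key_blue_top"]:
    for m in ctrl.masks_of("wrist",l)[:1]: print(l,m["score"],cen(m),m["extent"],atz(c,cen(m),.039))
want((.578,-.0755,.06),down(np.radians(-1.7)))
E
```

```text
tip px [[313.2099 271.46  ]
 [313.2924 286.9836]]
[ 0.5805 -0.0758  0.039 ]
[ 0.5789 -0.1158  0.039 ]
[ 0.5773 -0.1545  0.039 ]
key_green_top 0.87 [309.1605 221.3797] [292.5, 203.7, 328.4, 239.5] [ 0.5808 -0.0764  0.039 ]
key_yellow_top 0.72 [245.9511 220.8641] [228.0, 200.3, 266.7, 238.0] [ 0.5794 -0.1159  0.039 ]
key_blue_top 0.8 [182.5558 220.5474] [163.1, 201.2, 199.5, 238.7] [ 0.5783 -0.1556  0.039 ]
t 4.25 pos [ 0.5853 -0.0752  0.1169] F [ 0.11 -0.23  0.62] -> d [-0.0082  0.0568 -0.0002] dr [0.26 0.16 0.88]
```

```bash
python3 - <<'E'
from h import *
np.set_printoptions(precision=4,suppress=True)
q,Rt,o=pose();print(q,np.abs(o["dq"]).max())
c=cam("wrist");snap("wrist","w5")
for l in ["key_green_top","key_yellow_top","key_blue_top"]:
    for m in ctrl.masks_of("wrist",l)[:1]: print(l,m["score"],cen(m),m["extent"],atz(c,cen(m),.039))
want((.578,-.0755,.06),down(np.radians(-1.7)))
E
```

```text
[ 0.5853 -0.0752  0.1169] 0.0057995461201288505
key_green_top 0.86 [312.2625 213.3625] [295.6, 196.8, 328.6, 231.5] [ 0.5789 -0.0759  0.039 ]
key_yellow_top 0.74 [250.1397 212.1408] [233.5, 193.1, 267.7, 229.3] [ 0.5771 -0.115   0.039 ]
key_blue_top 0.71 [187.2866 212.1166] [164.7, 193.7, 203.1, 228.7] [ 0.576  -0.1547  0.039 ]
t 4.45 pos [ 0.5849 -0.0755  0.1161] F [-0.38  0.02 -0.47] -> d [-0.0077  0.056   0.    ] dr [0.24 0.12 0.81]
```

Request:
{"fn": "servo_tool", "kwargs": {"delta_pos": [[-0.004,0.025,0],[-0.0035,0.02,0],[0,0,0],[0,0,0]], "dr": [[0.2,0,0.6],[0,0,0],[0,0,0],[0,0,0]], "grip": [0,0,0,0]}}

```text
t: 4.95
tool_pos: [0.5766, -0.0759, 0.0675]
tool_rot: [-1.571, 0.021, -0.024]
contact_force: [0.5, -0.2, -0.7]
opening: 0.0002
```

```bash
python3 - <<'E'
from h import *
want((.578,-.0757,.053),down(np.radians(-1.7)))
E
```

```text
t 4.95 pos [ 0.5766 -0.0759  0.0675] F [ 0.45 -0.17 -0.72] -> d [0.0014 0.0145 0.0002] dr [0.01 0.07 0.09]
```

Request:
{"fn": "servo_tool", "kwargs": {"delta_pos": [[0.001,0.012,0],[0,0,0],[0,0.004,0],[0,0,0]], "dr": [[0,0,0],[0,0,0],[0,0,0],[0,0,0]], "grip": [0,0,0,0]}}

```text
t: 5.45
tool_pos: [0.579, -0.0762, 0.0521]
tool_rot: [-1.572, 0.019, -0.026]
contact_force: [-2.1, 0.4, 2.7]
opening: 0.0
```

Request:
{"fn": "servo_tool", "kwargs": {"delta_pos": [[0,0.004,0],[0,0.003,0],[0,0.001,0]], "dr": [[0,0,0],[0,0,0],[0,0,0]], "grip": [0,0,0]}}

```text
t: 5.82
tool_pos: [0.5798, -0.0764, 0.0485]
tool_rot: [-1.572, 0.02, -0.024]
contact_force: [-2.9, 0.3, 5.8]
opening: 0.0002
```

Request:
{"fn": "servo_tool", "kwargs": {"delta_pos": [[-0.001,0.003,0],[0,0.003,0],[0,0.002,0]], "dr": [[0,0,0],[0,0,0],[0,0,0]], "grip": [0,0,0]}}

```text
t: 6.2
tool_pos: [0.5799, -0.0764, 0.0484]
tool_rot: [-1.572, 0.021, -0.022]
contact_force: [-6.3, 1.8, 11.5]
opening: -0.0003
```

Request:
{"fn": "servo_tool", "kwargs": {"delta_pos": [[0,-0.018,0],[0,-0.004,-0.02],[0,0,-0.02],[0,0,0],[0,0,0]], "dr": [[0,0,0],[0,0,0],[0,0,0],[0,0,0],[0,0,0]], "grip": [0,0,0,0,0]}}

```text
t: 6.82
tool_pos: [0.5784, -0.12, 0.0707]
tool_rot: [-1.572, 0.022, -0.023]
contact_force: [-0.6, -0.2, 0.3]
opening: 0.0001
```

```bash
python3 - <<'E'
from h import *
want((.577,-.1155,.053),down(np.radians(-1.7)))
snap("scene","s1")
im=cv2.imread("pics/s1.png")[170:270,300:440];cv2.imwrite("pics/s1c.png",cv2.resize(im,None,fx=5,fy=5))
E
```

```text
t 6.83 pos [ 0.5784 -0.12    0.0707] F [-0.56 -0.16  0.33] -> d [-0.0016  0.0177  0.0045] dr [0.06 0.06 0.07]
```

View pics/s1c.png

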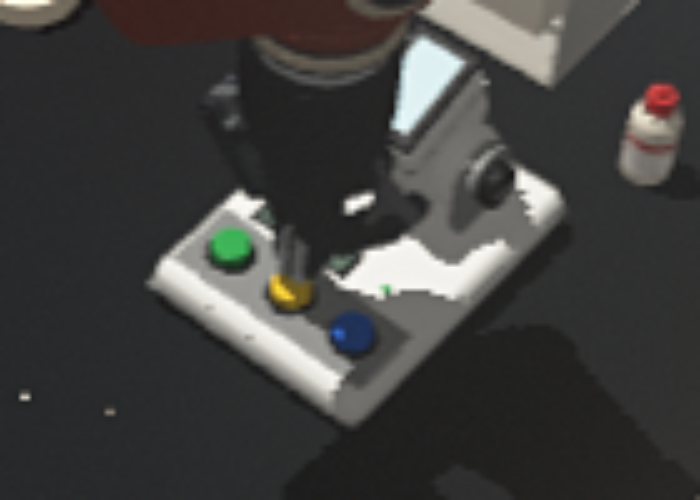

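Request:
{"fn": "servo_tool", "kwargs": {"delta_pos": [[-0.003,0.012,0.0045],[0,0,0],[0,0.005,0],[-0.0005,0.004,0],[-0.0005,0.004,0]], "dr": [[0,0,0],[0,0,0],[0,0,0],[0,0,0],[0,0,0]], "grip": [0,0,0,0,0]}}

```text
t: 7.5
tool_pos: [0.5751, -0.114, 0.048]
tool_rot: [-1.572, 0.021, -0.02]
contact_force: [-15.1, 4.7, 33.6]
opening: 0.0001
```

Request:
{"fn": "servo_tool", "kwargs": {"delta_pos": [[-0.001,0.004,0],[-0.001,0.004,0],[0,0.003,0]], "dr": [[0,0,0],[0,0,0],[0,0,0]], "grip": [0,0,0]}}

```text
t: 7.88
tool_pos: [0.5751, -0.114, 0.0483]
tool_rot: [-1.571, 0.022, -0.018]
contact_force: [-9.8, 1.7, 15.5]
opening: 0.0002
```

Request:
{"fn": "servo_tool", "kwargs": {"delta_pos": [[0,-0.016,0],[0,-0.004,-0.02],[0,0,-0.019],[0,0,0],[0,0,0]], "dr": [[0,0,0],[0,0,0],[0,0,0],[0,0,0],[0,0,0]], "grip": [0,0,0,0,0]}}

```text
t: 8.5
tool_pos: [0.5736, -0.1563, 0.0684]
tool_rot: [-1.571, 0.023, -0.018]
contact_force: [0.0, 0.2, -0.1]
opening: 0.0002
```

```bash
python3 - <<'E'
from h import *
want((.576,-.155,.053),down(np.radians(-1.7)))
E
```

```text
t 8.5 pos [ 0.5736 -0.1563  0.0684] F [ 0.04  0.19 -0.09] -> d [0.0024 0.0154 0.0014] dr [ 0.01  0.19 -0.19]
```

Request:
{"fn": "servo_tool", "kwargs": {"delta_pos": [[0.001,0.011,0.0014],[0,0,0],[0,0.004,0],[0,0,0],[0,0.003,0]], "dr": [[0,0,0],[0,0,0],[0,0,0],[0,0,0],[0,0,0]], "grip": [0,0,0,0,0]}}

```text
t: 9.12
tool_pos: [0.5744, -0.154, 0.0489]
tool_rot: [-1.571, 0.023, -0.016]
contact_force: [-1.2, -0.3, 2.6]
opening: 0.0001
```

Request:
{"fn": "servo_tool", "kwargs": {"delta_pos": [[-0.0005,0.003,0],[-0.0005,0.003,0],[0,0.003,0],[0,0.003,0]], "dr": [[0,0,0],[0,0,0],[0,0,0],[0,0,0]], "grip": [0,0,0,0]}}

```text
t: 9.62
tool_pos: [0.5746, -0.1541, 0.0483]
tool_rot: [-1.57, 0.026, -0.012]
contact_force: [-9.9, 3.0, 17.5]
opening: 0.0002
```

Request:
{"fn": "servo_tool", "kwargs": {"delta_pos": [[0,-0.03,0],[0,-0.045,0],[0,-0.045,0.015],[0.01,-0.03,0.015],[0,0,0]], "dr": [[0,0,0],[0,0,0],[0,0,0],[0,0,0],[0,0,0]], "grip": [0,0,1,1,1]}}

```text
t: 10.25
tool_pos: [0.5863, -0.1232, 0.2013]
tool_rot: [-1.568, 0.026, -0.012]
contact_force: [-0.4, -0.2, -0.2]
opening: 0.0542
```

Request:
{"fn": "servo_tool", "kwargs": {"delta_pos": [[0,0,0],[0,0,0]], "dr": [[0,0,0],[0,0,0]], "grip": [1,1]}}

```text
t: 10.5
tool_pos: [0.5846, -0.1232, 0.1977]
tool_rot: [-1.566, 0.03, -0.009]
contact_force: [-0.7, 0.7, -0.7]
opening: 0.0855
```

```bash
python3 - <<'E'
from h import *
q,Rt,o=pose();print(o["t"],q,np.abs(o["dq"]).max(),o["contact_force"],o["opening"])
c=cam("wrist");np.savez("c6.npz",**c);snap("wrist","w6")
for l in ["window","head_rim"]:
    for m in ctrl.masks_of("wrist",l)[:2]: print(l,m["score"],cen(m),m["extent"])
E
```

```text
10.5 [ 0.58458766 -0.12322901  0.19773044] 0.022627231066565 [-0.68461744  0.69305791 -0.71484328] 0.08547299015516209
window 0.84 [321.73060061 333.89916703] [296.6, 289.2, 349.2, 380.6]
window 0.25 [366.03636364 188.09772727] [355.7, 175.3, 376.6, 201.0]
head_rim 0.83 [319.91581271 325.14787955] [280.3, 276.7, 359.2, 379.4]
```

View pics/w6.png

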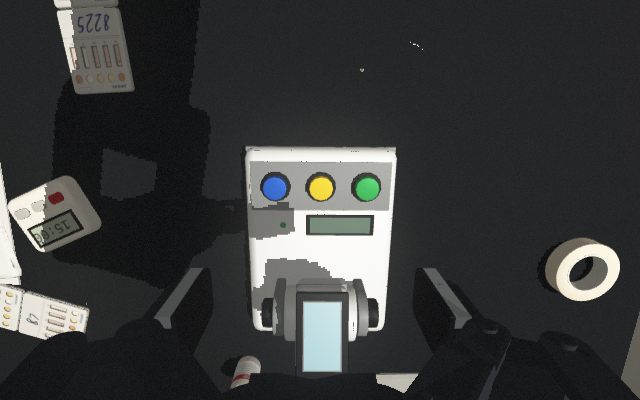

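Request:
{"fn": "servo_tool", "kwargs": {"delta_pos": [[-0.03,0,0.004],[0,0,0],[0,0,0]], "dr": [[0,0,0],[0,0,0],[0,0,0]], "grip": [1,1,1]}}

```text
t: 11.02
tool_pos: [0.5536, -0.1188, 0.1961]
tool_rot: [-1.565, 0.033, -0.007]
contact_force: [-1.4, -0.1, -0.8]
opening: 0.0852
```

```bash
python3 - <<'E'
from h import *
q,Rt,o=pose();print(o["t"],q,np.abs(o["dq"]).max(),o["contact_force"],o["opening"])
c=cam("wrist");np.savez("c7.npz",**c);im=snap("wrist","w7")
cv2.imwrite("pics/w7c.png",cv2.resize(im[230:370,240:400,::-1],None,fx=4,fy=4,interpolation=cv2.INTER_NEAREST))
E
```

```text
11.025 [ 0.55359873 -0.11879951  0.19611755] 0.01418960927658502 [-1.40983472 -0.07373779 -0.79419388] 0.08516638177010105
```

View pics/w7c.png

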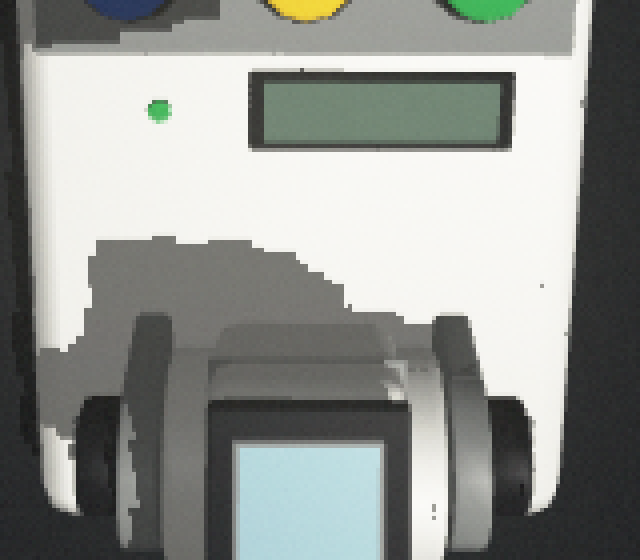

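```bash
python3 - <<'E'
import cv2
im=cv2.imread("pics/w7.png");cv2.imwrite("pics/w7d.png",cv2.resize(im[310:400,240:400],None,fx=5,fy=5,interpolation=cv2.INTER_NEAREST))
im=cv2.imread("pics/w6.png");cv2.imwrite("pics/w6d.png",cv2.resize(im[270:400,250:400],None,fx=4,fy=4,interpolation=cv2.INTER_NEAREST))
E
```

```text
(no output)
```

View pics/w7d.png

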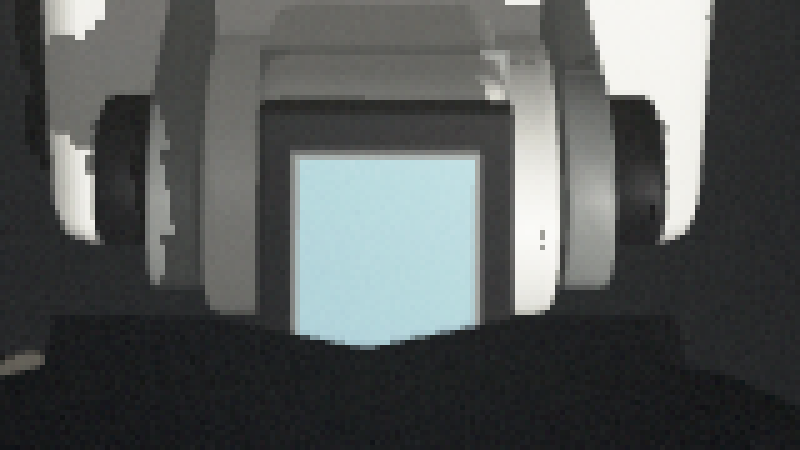

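View pics/w6d.png

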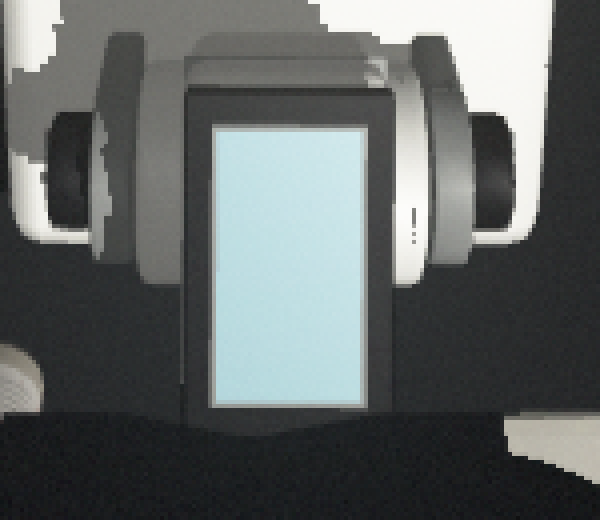

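Request:
{"fn": "servo_tool", "kwargs": {"delta_pos": [[0.03,-0.02,0],[0.04,-0.015,0],[0.035,-0.005,0],[0,0,0],[0,0,0]], "dr": [[0,0,0],[0,0,0],[0,0,0],[0,0,0],[0,0,0]], "grip": [1,1,1,1,1]}}

```text
t: 11.7
tool_pos: [0.6631, -0.1222, 0.233]
tool_rot: [-1.565, 0.035, -0.006]
contact_force: [0.0, -0.5, 0.4]
opening: 0.0855
```

```bash
python3 - <<'E'
from h import *
q,Rt,o=pose();print(o["t"],q,np.abs(o["dq"]).max(),o["contact_force"],o["opening"])
c=cam("wrist");np.savez("c8.npz",**c);im=snap("wrist","w8")
for l in ["window"]:
    for m in ctrl.masks_of("wrist",l)[:2]: print(l,m["score"],cen(m),m["extent"])
E
```

```text
11.7 [ 0.66314477 -0.1221968   0.23299569] 0.016472095448080877 [ 0.04946896 -0.48167611  0.40712174] 0.08545060424807334
window 0.93 [316.87088975 217.38950677] [293.8, 175.9, 341.7, 262.4]
window 0.65 [ 60.11018664 130.4758264 ] [15.2, 93.8, 103.8, 167.0]
```

View pics/w8.png

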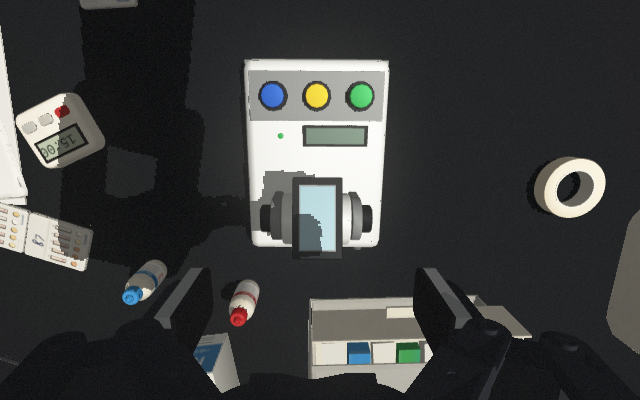

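```bash
python3 - <<'E'
import cv2
im=cv2.imread("pics/w8.png");cv2.imwrite("pics/w8d.png",cv2.resize(im[165:270,270:365],None,fx=5.5,fy=5.5,interpolation=cv2.INTER_CUBIC))
E
```

```text
(no output)
```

View pics/w8d.png

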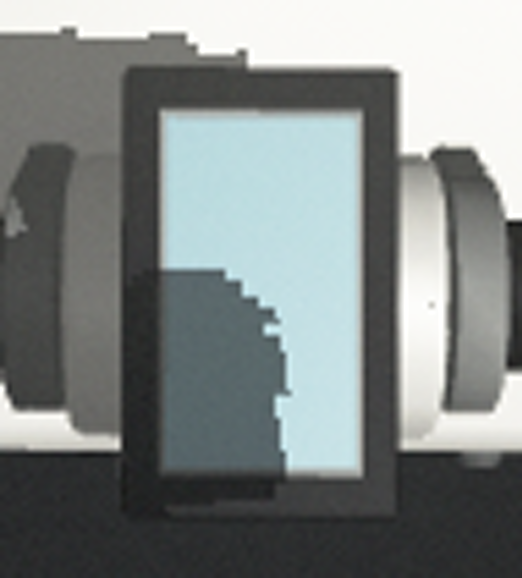

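```bash
cat > fitw.py <<'E'
from h import *
np.set_printoptions(precision=4,suppress=True)
C={k:dict(np.load(f"c{k}.npz")) for k in(6,7,8)}
Z={6:(4,250,270),7:(5,240,310),8:(5.5,270,165)}
# (view, kind F/P, sx (+ far), sy(+ left=world +y = image right), zoom px)
D=[(8,'F',-1,-1,123,69),(8,'F',-1,1,399,69),(8,'F',1,1,399,517),(8,'F',1,-1,122,517),
(8,'P',-1,-1,159,108),(8,'P',-1,1,363,108),(8,'P',1,1,363,478),(8,'P',1,-1,159,478),
(6,'P',-1,-1,211,124),(6,'P',-1,1,368,124),(6,'P',1,1,369,408),(6,'P',1,-1,209,408),
(7,'P',-1,-1,291,151),(7,'P',-1,1,480,151),
(6,'F',-1,-1,187,95),(6,'F',-1,1,391,95),(7,'F',-1,-1,260,113),(7,'F',-1,1,512,113)]
def frame(yaw,t):
    # x up slope away, normal leaning towards robot by t
    Rz=R.from_euler('z',yaw).as_matrix()
    x=Rz@[np.cos(t),0,np.sin(t)];y=Rz@[0,1,0.];return np.c_[x,y,np.cross(x,y)]
def res(v,full=False):
    W=frame(v[3],v[4]);out=[]
    for k,kind,sx,sy,u,w in D:
        a,b=(.031,.019) if kind=='F' else (v[5],v[6])
        P=v[:3]+W@[sx*a,sy*b,0]
        s,ox,oy=Z[k];uv=np.array([ox+(u+.5)/s-.5,oy+(w+.5)/s-.5])
        out.append(proj(C[k],P)[0]-uv)
    return np.array(out) if full else np.ravel(out)
if __name__=="__main__":
    s=least_squares(res,[.667,-.119,.115,0,.35,.024,.013],loss='soft_l1')
    print(s.x,"tilt",s.x[4],"yaw deg",np.degrees(s.x[3]),"rms",np.sqrt((s.fun**2).mean()));print(res(s.x,True).round(1))
    np.save("win.npy",s.x)
    J=s.jac;print("sd",np.sqrt(np.diag(np.linalg.inv(J.T@J)))*.5)
E
python3 fitw.py
```

```text
[ 0.6698 -0.1186  0.1153 -0.028   0.2791  0.0255  0.0141] tilt 0.27907306073116955 yaw deg -1.6070492735348854 rms 0.32127806900803435
[[-0.  -0.2]
 [ 0.1 -0.2]
 [ 0.1  0.5]
 [ 0.1  0.5]
 [-0.1  0.1]
 [ 0.1  0.1]
 [ 0.1  0.2]
 [-0.1  0.2]
 [-0.1  0.1]
 [-0.1  0.1]
 [-0.5 -0.2]
 [ 0.3 -0.2]
 [-0.1 -0.1]
 [ 0.2 -0.1]
 [-0.9 -0.4]
 [ 1.  -0.3]
 [-0.5  0. ]
 [ 0.5 -0.1]]
sd [0.0003 0.0001 0.0005 0.0032 0.0155 0.0002 0.0001]
```

```bash
python3 - <<'E'
from fitw import *
D[:]=D[:14]
s=least_squares(res,np.load("win.npy"),loss='soft_l1');v=s.x;print(v,np.sqrt((s.fun**2).mean()))
np.save("win2.npy",v)
W=frame(v[3],v[4]);ax=v[:3]-.063*W[:,2];print("axis",ax)
for k in(6,8):
    for y in(-.055,-.045,.045,.055): print(k,y,proj(C[k],ax+y*W[:,1]))
    im=cv2.imread(f"pics/w{k}.png")
    for y in(-.055,.055):
        u=proj(C[k],ax+y*W[:,1])[0];cv2.circle(im,tuple(int(round(a)) for a in u),1,(0,0,255),-1)
    for sx,sy in [(-1,-1),(-1,1),(1,1),(1,-1)]:
        u=proj(C[k],v[:3]+W@[sx*.031,sy*.019,0])[0];cv2.circle(im,tuple(int(round(a)) for a in u),1,(255,0,255),-1)
    o={6:(270,230),8:(150,230)}[k]
    cv2.imwrite(f"pics/k{k}.png",cv2.resize(im[o[0]:o[0]+125,o[1]:o[1]+170],None,fx=4,fy=4,interpolation=cv2.INTER_NEAREST))
E
```

```text
[ 0.6696 -0.1186  0.1155 -0.0282  0.2881  0.0254  0.0141] 0.20359832590083332
axis [ 0.6875 -0.1191  0.0551]
6 -0.055 [[258.5456 310.5954]]
6 -0.045 [[269.6496 310.6033]]
6 0.045 [[369.4145 310.6745]]
6 0.055 [[380.4805 310.6824]]
8 -0.055 [[257.0269 216.8498]]
8 -0.045 [[267.7107 216.8531]]
8 0.045 [[363.6729 216.8826]]
8 0.055 [[374.314  216.8859]]
```

View pics/k8.png

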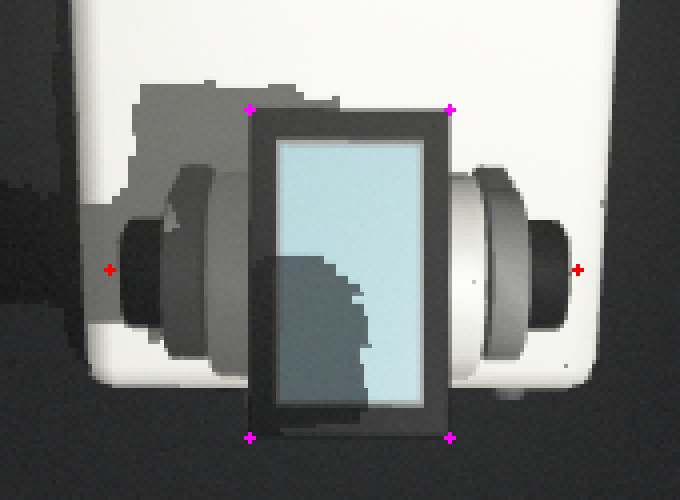

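View pics/k6.png

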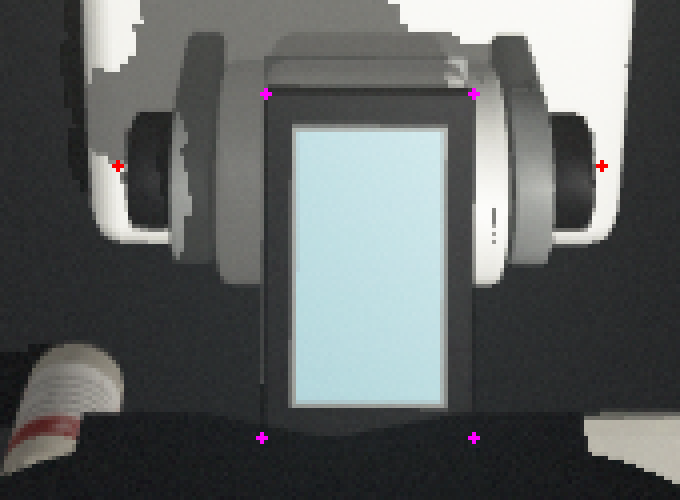

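```bash
python3 - <<'E'
from fitw import *
D[:]=D[:14]
def r2(v):
    W=frame(v[3],v[4]);ax=v[:3]-.063*W[:,2];e=[]
    for k,y,row in [(6,-.05,270+171/4-.4),(6,.05,270+171/4-.4),(8,-.05,150+274/4-.4),(8,.05,150+274/4-.4)]:
        e.append(proj(C[k],ax+y*W[:,1])[0,1]-row)
    return np.r_[res(v),e]
s=least_squares(r2,np.load("win2.npy"));v=s.x;print(v,np.sqrt((s.fun**2).mean()),s.fun[-4:]);np.save("win3.npy",v)
print(frame(v[3],v[4]))
E
```

```text
[ 0.6695 -0.1186  0.1157 -0.0282  0.3099  0.0252  0.0141] 0.21565187133862984 [-0.2394 -0.1566  0.1274  0.1639]
[[ 0.952   0.0282 -0.3048]
 [-0.0269  0.9996  0.0086]
 [ 0.305   0.      0.9524]]
```

Request:
{"fn": "servo_tool", "kwargs": {"delta_pos": [[-0.035,0,0.04],[-0.035,0,0.05],[-0.035,0,0.05],[-0.03,0,0.05],[-0.03,0,0.05]], "dr": [[0,0,0],[0,0,0],[0,0,0],[0,0,0],[0,0,0]], "grip": [1,1,1,1,1]}}

```text
t: 12.42
tool_pos: [0.4974, 0.1249, 0.2359]
tool_rot: [-1.564, 0.043, -0.012]
contact_force: [0.6, 0.7, 0.3]
opening: 0.0854
```

Request:
{"fn": "servo_tool", "kwargs": {"delta_pos": [[-0.03,0,0.05],[-0.025,0,0.05],[-0.015,0,0.05],[0,0,0.02],[0,0,0]], "dr": [[0,0,0],[0,0,0],[0,0,0],[0,0,0],[0,0,0]], "grip": [1,1,1,1,1]}}

```text
t: 13.05
tool_pos: [0.4247, 0.3028, 0.2385]
tool_rot: [-1.563, 0.038, -0.01]
contact_force: [0.1, 0.1, -0.2]
opening: 0.0852
```

```bash
python3 - <<'E'
from h import *
want((.43,.322,.17),down(0))
E
```

```text
t 13.05 pos [0.4247 0.3028 0.2385] F [ 0.06  0.1  -0.19] -> d [0.0059 0.0686 0.0188] dr [-0.45 -1.77 -1.01]
```

Request:
{"fn": "servo_tool", "kwargs": {"delta_pos": [[0.006,0.035,0.01],[0,0.03,0.009],[0,0,0],[0,0,0]], "dr": [[-0.45,-1.8,-1.0],[0,0,0],[0,0,0],[0,0,0]], "grip": [1,1,1,1]}}

```text
t: 13.55
tool_pos: [0.4312, 0.3185, 0.1741]
tool_rot: [-1.571, -0.001, -0.004]
contact_force: [-0.4, 0.4, 0.7]
opening: 0.0853
```

```bash
python3 - <<'E'
from h import *
np.set_printoptions(precision=4,suppress=True)
q,Rt,o=pose();print(o["t"],q,np.abs(o["dq"]).max(),o["contact_force"],o["opening"])
c=cam("wrist");np.savez("c9.npz",**c);im=snap("wrist","w9")
for m in ctrl.masks_of("wrist","plate_center")[:1]:
    print(m["score"],cen(m),m["extent"])
    ct=max(cv2.findContours(m["pixels"].astype(np.uint8),0,2)[0],key=cv2.contourArea)
    b=cv2.boxPoints(cv2.minAreaRect(ct));P=np.array([atz(c,u,.05) for u in b]);print(b,P,P.mean(0),np.linalg.norm(np.roll(P,1,0)-P,axis=1))
x0,y0,x1,y1=[int(e) for e in m["extent"]];print(x0,y0)
cv2.imwrite("pics/w9d.png",cv2.resize(im[y0-20:y1+20,x0-25:x1+25,::-1],None,fx=5,fy=5,interpolation=cv2.INTER_CUBIC))
E
```

```text
13.55 [0.4312 0.3185 0.1741] 0.01803200371851762 [-0.3686  0.3626  0.6665] 0.08533494669448723
0.94 [317.9278 241.6484] [286.0, 201.6, 355.6, 284.7]
[[283.7736 280.2075]
 [287.2339 200.6189]
 [353.4566 203.4981]
 [349.9962 283.0868]] [[0.4964 0.2944 0.05  ]
 [0.4285 0.2988 0.05  ]
 [0.4309 0.3494 0.05  ]
 [0.4991 0.3488 0.05  ]] [0.4637 0.3229 0.05  ] [0.0545 0.068  0.0507 0.0682]
286 201
```

View pics/w9.png

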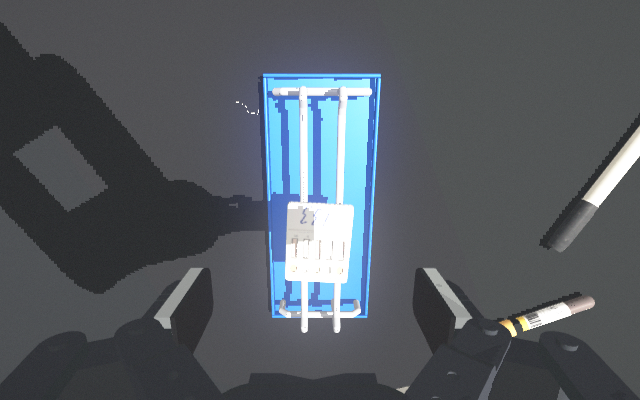

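View pics/w9d.png

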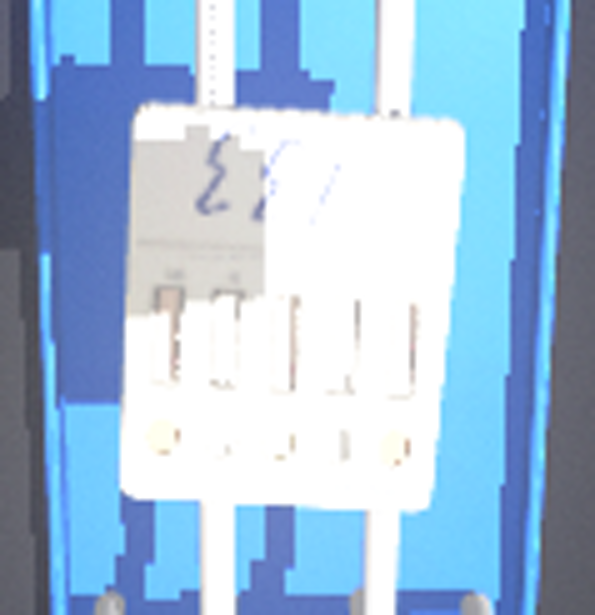

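```bash
python3 - <<'E'
from h import *
np.set_printoptions(precision=4,suppress=True)
c=dict(np.load("c9.npz"))
uv=np.array([(135,105),(464,122),(431,512),(121,498)])/5+[261-.4,181-.4]
S=np.array([(-1,-1),(-1,1),(1,1),(1,-1)])*[.034,.026]
def f(v):
    a=v[2];M=np.array([[np.cos(a),-np.sin(a)],[np.sin(a),np.cos(a)]])
    return (proj(c,np.c_[S@M.T+v[:2],np.full(4,v[3])])-uv).ravel()
s=least_squares(f,[.463,.322,0,.05]);print(s.x,np.degrees(s.x[2]),s.fun)
g=lambda v:f(np.r_[v,.05])
s=least_squares(g,[.463,.322,0]);print(s.x,np.degrees(s.x[2]),s.fun)
want((s.x[0],s.x[1],.10),down(s.x[2]))
E
```

```text
[ 0.4661  0.3226 -0.0531  0.0454] -3.0409293320037882 [-0.4112  0.2415  0.4357  0.1358  0.0079 -0.1747 -0.0329 -0.2308]
[ 0.4643  0.3225 -0.053 ] -3.037599121548757 [-0.9954 -0.4194  1.0987 -0.4654  0.5068  0.616  -0.6132  0.5157]
t 13.65 pos [0.4312 0.3187 0.1742] F [-0.38 -0.17 -1.25] -> d [0.0327 0.0744 0.0039] dr [0.01 2.93 0.23]
```

Request:
{"fn": "servo_tool", "kwargs": {"delta_pos": [[0.017,0.025,0.002],[0.017,0.025,0.002],[0,0,0],[0,0,0]], "dr": [[0,2.9,0.2],[0,0,0],[0,0,0],[0,0,0]], "grip": [1,1,1,1]}}

```text
t: 14.15
tool_pos: [0.4697, 0.3223, 0.1305]
tool_rot: [-1.565, 0.036, -0.051]
contact_force: [0.5, -0.1, -0.1]
opening: 0.0854
```

```bash
python3 - <<'E'
from h import *
np.set_printoptions(precision=4,suppress=True)
q,Rt,o=pose();print(o["t"],q,np.abs(o["dq"]).max(),o["contact_force"],o["opening"])
c=cam("wrist");np.savez("c10.npz",**c);im=snap("wrist","w10")
for m in ctrl.masks_of("wrist","plate_center")[:1]: print(m["score"],cen(m),m["extent"],atz(c,cen(m),.05))
x0,y0,x1,y1=[int(e) for e in m["extent"]];print(x0-20,y0-20)
cv2.imwrite("pics/w10d.png",cv2.resize(im[y0-20:y1+20,x0-20:x1+20,::-1],None,fx=4,fy=4,interpolation=cv2.INTER_CUBIC))
E
```

```text
14.15 [0.4697 0.3223 0.1305] 0.0044763861576210505 [ 0.5227 -0.1071 -0.0884] 0.08535427930644482
0.85 [311.9261 210.7932] [268.5, 158.8, 353.8, 263.2] [0.4619 0.3225 0.05  ]
248 138
```

View pics/w10d.png

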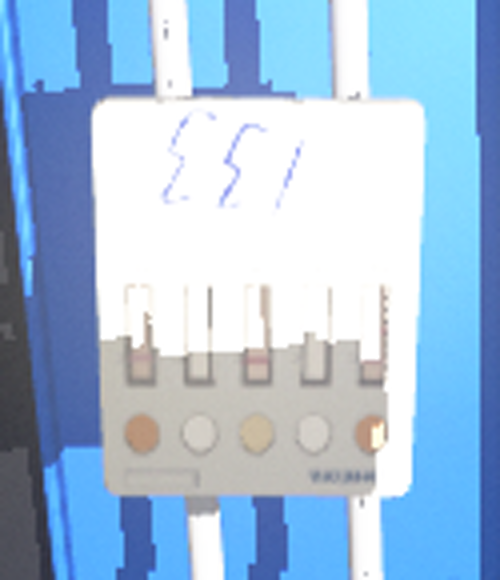

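```bash
python3 - <<'E'
from h import *
np.set_printoptions(precision=4,suppress=True)
c9=dict(np.load("c9.npz"));c10=dict(np.load("c10.npz"))
u9=np.array([(135,103),(464,120),(431,512),(121,498)])/5+[261-.4,181-.4]
u10=np.array([(91,99),(425,99),(412,497),(104,495)])/4+[248-.4,138-.4]
S=np.array([(-1,-1),(-1,1),(1,1),(1,-1)])*[.034,.026]
z=np.array([.045,.045,.05,.05])
def f(v,w=(1,1)):
    a=v[2];M=np.array([[np.cos(a),-np.sin(a)],[np.sin(a),np.cos(a)]])
    P=np.c_[S@M.T+v[:2],z]
    return np.r_[w[0]*(proj(c9,P)-u9).ravel(),w[1]*(proj(c10,P)-u10).ravel()]
for w in((1,1),(1,0),(0,1)):
    s=least_squares(f,[.463,.322,0],args=(w,));print(s.x,np.degrees(s.x[2]),s.fun.round(1))
    if w==(1,1):v=s.x
want((v[0],v[1],.0425),down(v[2]))
E
```

```text
[ 0.4649  0.3225 -0.0563] -3.2285091901208656 [-0.4 -1.1  0.4 -1.   0.3  1.4 -0.7  1.1  0.2 -1.4  0.  -1.4  0.4  1.4
 -0.3  2.1]
[ 0.4649  0.3225 -0.0546] -3.126533764609843 [-0.4 -1.1  0.5 -1.1  0.5  1.3 -0.6  1.1  0.  -0.   0.  -0.   0.   0.
 -0.   0. ]
[ 0.4649  0.3224 -0.0575] -3.2939989086203476 [-0.  -0.   0.  -0.   0.   0.  -0.   0.   0.1 -1.5  0.  -1.4  0.3  1.4
 -0.4  2. ]
t 14.25 pos [0.4694 0.3223 0.1304] F [-0.21 -0.05  0.59] -> d [-0.0054  0.0878 -0.0006] dr [-0.3   0.06  0.56]
```

Request:
{"fn": "servo_tool", "kwargs": {"delta_pos": [[-0.003,0.03,-0.0006],[-0.002,0.03,0],[0,0.015,0],[0,0,0],[0,0,0]], "dr": [[-0.3,0,0.5],[0,0,0],[0,0,0],[0,0,0],[0,0,0]], "grip": [1,1,1,1,1]}}

```text
t: 14.88
tool_pos: [0.4673, 0.3245, 0.0606]
tool_rot: [-1.565, 0.034, -0.051]
contact_force: [0.7, -0.5, -0.2]
opening: 0.0855
```

```bash
python3 - <<'E'
from h import *
want((.4649,.3225,.0425),down(-.0563))
E
```

```text
t 14.88 pos [0.4673 0.3245 0.0606] F [ 0.69 -0.47 -0.21] -> d [-0.0025  0.018  -0.0022] dr [-0.32  0.13  0.59]
```

Request:
{"fn": "servo_tool", "kwargs": {"delta_pos": [[-0.0025,0.012,-0.0022],[0,0.005,0],[0,0,0],[0,0,0]], "dr": [[-0.3,0,0.6],[0,0,0],[0,0,0],[0,0,0]], "grip": [1,1,1,1]}}

```text
t: 15.38
tool_pos: [0.466, 0.323, 0.0446]
tool_rot: [-1.569, 0.041, -0.044]
contact_force: [0.6, -0.4, -0.1]
opening: 0.085
```

```bash
python3 - <<'E'
from h import *
want((.4649,.3225,.0425),down(-.0563))
E
```

```text
t 15.38 pos [0.466  0.323  0.0446] F [ 0.6  -0.44 -0.1 ] -> d [-0.0011  0.0021 -0.0006] dr [-0.1   0.13  0.12]
```

Request:
{"fn": "servo_tool", "kwargs": {"delta_pos": [[-0.001,0.002,-0.0005],[0,0,0],[0,0,0],[0,0,0],[0,0,0]], "dr": [[0,0,0],[0,0,0],[0,0,0],[0,0,0],[0,0,0]], "grip": [1,0.68,0.5,0.5,0.5], "grip_force": 40}}

```text
t: 16.0
tool_pos: [0.4655, 0.3228, 0.0432]
tool_rot: [-1.568, 0.04, -0.045]
contact_force: [-0.3, -0.1, -0.4]
opening: 0.0507
```

```bash
python3 - <<'E'
from h import *
want((.4649,.3225,.0425),down(-.0563));print(ctrl.get_obs()["opening"])
snap("wrist","w11")
E
```

```text
t 16.0 pos [0.4655 0.3228 0.0432] F [-0.29 -0.07 -0.44] -> d [-0.0005  0.0007 -0.0003] dr [-0.15  0.13  0.19]
0.05070864315597505
```

View pics/w11.png

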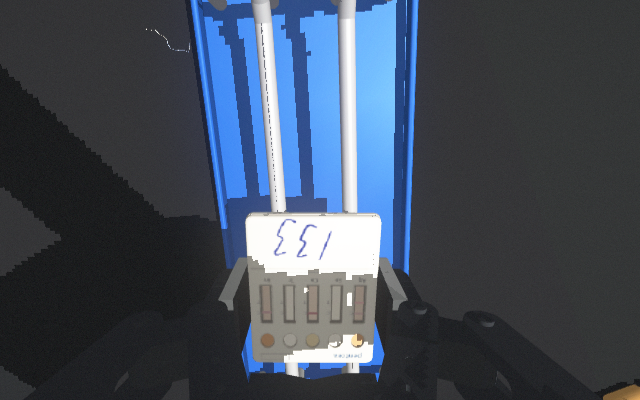

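Request:
{"fn": "servo_tool", "kwargs": {"delta_pos": [[0,-0.01,0],[0,-0.03,0],[0,-0.05,0],[0,-0.05,0],[0,-0.02,0]], "dr": [[0,0,0],[0,0,0],[0,0,0],[0,0,0],[0,0,0]], "grip": [0.5,0.5,0.5,0.5,0.5]}}

```text
t: 16.68
tool_pos: [0.4633, 0.3216, 0.2073]
tool_rot: [-1.57, 0.043, -0.042]
contact_force: [-0.3, -0.2, -1.0]
opening: 0.0508
```

```bash
python3 - <<'E'
from h import *
q,Rt,o=pose();print(o["t"],q,o["contact_force"],o["opening"])
c=cam("wrist");im=snap("wrist","w12")
cv2.imwrite("pics/w12d.png",cv2.resize(im[195:375,225:400,::-1],None,fx=3.3,fy=3.3,interpolation=cv2.INTER_CUBIC))
E
```

```text
16.675 [0.46330407 0.32157895 0.20726638] [-0.26326873 -0.16559231 -0.95019859] 0.050828294211954915
```

View pics/w12d.png

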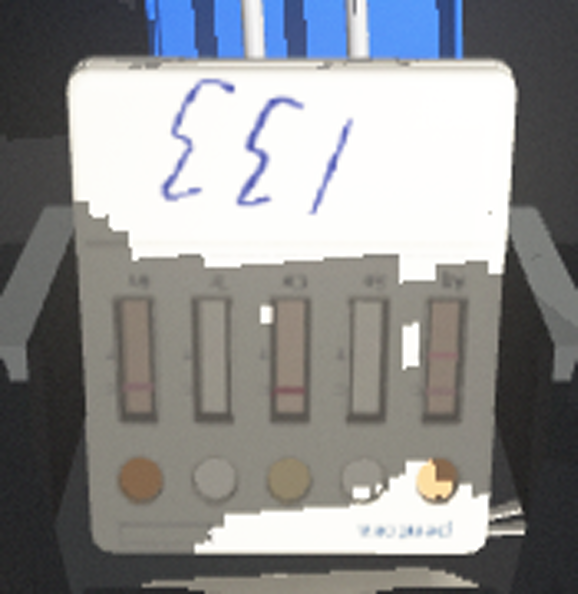

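```bash
python3 - <<'E'
from h import *
np.set_printoptions(precision=4,suppress=True)
q,Rt,o=pose();c=cam("wrist")
ct=dict(f=c["f"],cx=c["cx"],cy=c["cy"],eye=Rt.T@(c["eye"]-q),R=Rt.T@c["R"])
uv=np.array([(67,69),(518,69),(486,553),(91,553),(67,59),(518,59)])/3.3+[225-.35,195-.35]
# tool frame: x fwd, y down(plate normal = -y), z left
def f(v,full=True):
    # v: center xyz(tool), rot about y, rot about z(pitch)
    Rr=R.from_euler('yz',[v[3],v[4]]).as_matrix()
    P=[v[:3]+Rr@[a*.034,h,b*.026] for a,b,h in((-1,-1,-.0025),(-1,1,-.0025),(1,1,-.0025),(1,-1,-.0025),(-1,-1,.0025),(-1,1,.0025))]
    return (proj(ct,np.array(P))-uv).ravel()
s=least_squares(f,[0,-.004,0,0,0]);print(s.x,np.degrees(s.x[3:]),s.fun.round(1))
s=least_squares(lambda v:f(np.r_[v,0]),[0,-.004,0,0]);print(s.x,s.fun.round(1))
E
```

```text
[ 0.0005 -0.0029 -0.0003  0.0042  0.0309] [0.2408 1.7697] [-1.3  0.3  1.1  0.9 -0.1  0.4  0.7 -0.   1.2 -1.  -1.4 -0.5]
[ 0.001  -0.002  -0.0003  0.0042] [-0.3 -0.4  0.   0.2 -0.1  1.4  0.7  1.   2.1 -1.3 -2.4 -0.7]
```

```bash
cat > tgt.py <<'E'
from fitw import *
v=np.load("win3.npy");c0=v[:3];W=frame(v[3],v[4]);Rw=np.c_[W[:,0],-W[:,2],W[:,1]]
def T(off,dx=0,dy=0): # underside offset along normal from window face
    return c0+W@[dx,dy,off-.0018]
E
python3 - <<'E'
from tgt import *
print(T(.04));want(T(.06),Rw)
E
```

```text
[ 0.6578 -0.1182  0.1521]
t 16.73 pos [0.4642 0.3221 0.2095] F [2.08 1.04 0.83] -> d [ 0.211   0.038  -0.4294] dr [  0.14  -1.48 -17.65]
```

Request:
{"fn": "servo_tool", "kwargs": {"delta_pos": [[0.02,0,-0.05],[0.025,0,-0.055],[0.025,0,-0.055],[0.025,0,-0.055],[0.025,0,-0.055]], "dr": [[0,-0.5,-3],[0,-0.5,-3],[0,-0.5,-3],[0,0,-3],[0,0,-3]], "grip": [0.5,0.5,0.5,0.5,0.5]}}

```text
t: 17.35
tool_pos: [0.5751, 0.0443, 0.2236]
tool_rot: [-1.563, -0.201, -0.229]
contact_force: [1.3, 0.5, -0.6]
opening: 0.0509
```

```bash
python3 - <<'E'
from tgt import *
want(T(.06),Rw)
E
```

```text
t 17.35 pos [0.5751 0.0443 0.2236] F [ 1.32  0.49 -0.64] -> d [ 0.0624  0.0721 -0.1609] dr [-0.14  0.54 -2.08]
```

Request:
{"fn": "servo_tool", "kwargs": {"delta_pos": [[0.02,0.01,-0.055],[0.02,0.02,-0.05],[0.015,0.02,-0.04],[0,0,0],[0,0,0]], "dr": [[0,0.5,-2],[0,0,0],[0,0,0],[0,0,0],[0,0,0]], "grip": [0.5,0.5,0.5,0.5,0.5]}}

```text
t: 17.98
tool_pos: [0.6392, -0.111, 0.1897]
tool_rot: [-1.559, -0.216, -0.269]
contact_force: [-0.3, -0.3, 0.2]
opening: 0.051
```

```bash
python3 - <<'E'
from tgt import *
want(T(.03),Rw);snap("wrist","w13");want(T(.03),Rw)
snap("scene","s2");im=cv2.imread("pics/s2.png")[150:260,310:440];cv2.imwrite("pics/s2c.png",cv2.resize(im,None,fx=5,fy=5,interpolation=cv2.INTER_CUBIC))
E
```

```text
t 17.98 pos [ 0.6392 -0.111   0.1897] F [-0.34 -0.31  0.23] -> d [ 0.0065  0.0516 -0.0068] dr [-0.07 -0.34 -0.04]
t 18.02 pos [ 0.6391 -0.1107  0.1897] F [ 0.59 -0.44 -1.13] -> d [ 0.0066  0.0515 -0.007 ] dr [-0.07 -0.31 -0.04]
```

View pics/w13.png

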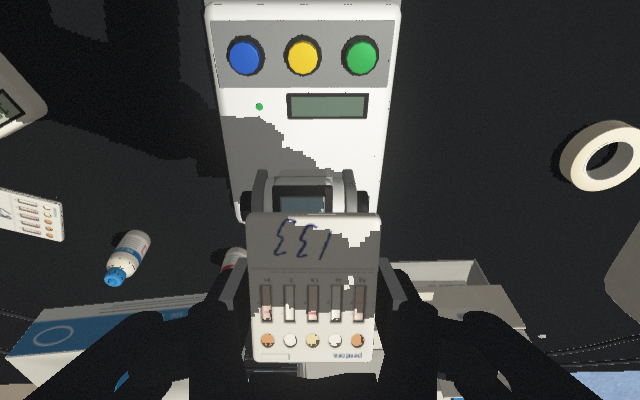

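View pics/s2c.png

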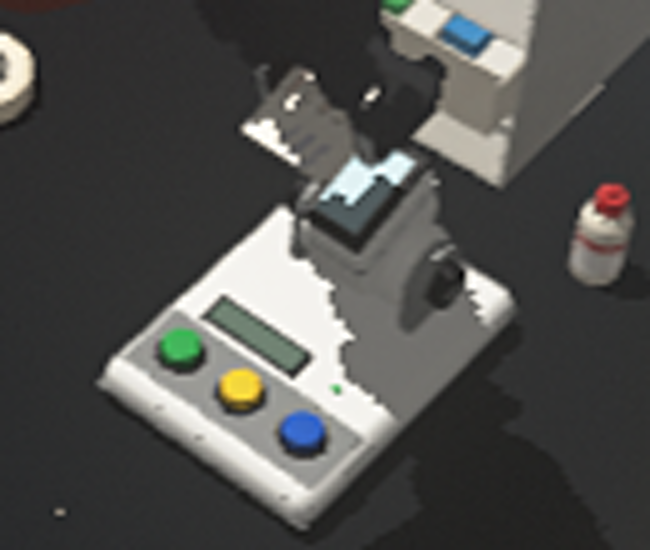

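Request:
{"fn": "servo_tool", "kwargs": {"delta_pos": [[0.0065,0.01,-0.007],[0,0.02,0],[0,0,0],[0,0,0]], "dr": [[0,-0.3,0],[0,0,0],[0,0,0],[0,0,0]], "grip": [0.5,0.5,0.5,0.5]}}

```text
t: 18.58
tool_pos: [0.6552, -0.1154, 0.1618]
tool_rot: [-1.56, -0.225, -0.262]
contact_force: [-0.4, -0.8, -0.4]
opening: 0.0513
```

```bash
python3 - <<'E'
from tgt import *
want(T(.0),Rw);im=snap("wrist","w14");want(T(.0),Rw)
cv2.imwrite("pics/w14d.png",cv2.resize(im[140:380,200:420,::-1],None,fx=2.5,fy=2.5,interpolation=cv2.INTER_CUBIC))
E
```

```text
t 18.57 pos [ 0.6552 -0.1154  0.1618] F [-0.36 -0.82 -0.37] -> d [-0.0005  0.0501 -0.0029] dr [-0.14  0.26  0.02]
t 18.62 pos [ 0.6549 -0.1153  0.1615] F [-0.45  0.4  -0.87] -> d [ 0.      0.0499 -0.003 ] dr [-0.15  0.25 -0.03]
```

View pics/w14d.png

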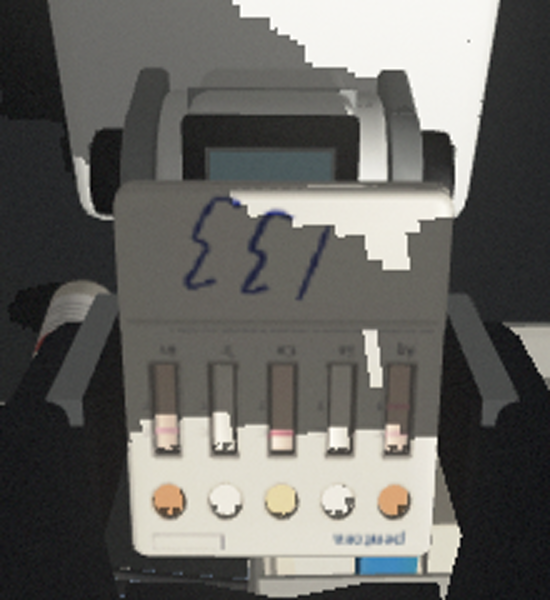

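Request:
{"fn": "servo_tool", "kwargs": {"delta_pos": [[0,0.015,-0.003],[0,0.018,0],[0,0,0],[0,0,0]], "dr": [[-0.15,0.3,0],[0,0,0],[0,0,0],[0,0,0]], "grip": [0.5,0.5,0.5,0.5]}}

```text
t: 19.12
tool_pos: [0.6654, -0.1188, 0.1276]
tool_rot: [-1.561, -0.22, -0.266]
contact_force: [-0.2, -0.1, 0.0]
opening: 0.0507
```

```bash
python3 - <<'E'
from tgt import *
want(T(.0),Rw);im=snap("wrist","w15");want(T(.0),Rw)
cv2.imwrite("pics/w15d.png",cv2.resize(im[140:380,200:420,::-1],None,fx=2.5,fy=2.5,interpolation=cv2.INTER_CUBIC))
snap("scene","s3");im=cv2.imread("pics/s3.png")[150:260,310:440];cv2.imwrite("pics/s3c.png",cv2.resize(im,None,fx=5,fy=5,interpolation=cv2.INTER_CUBIC))
fs=[]
for i in range(10): ctrl.get_image("top");fs.append(ctrl.get_obs()["contact_force"])
fs=np.array(fs);print(fs.mean(0),fs.std(0),"normal",(fs@W[:,2]).mean(),ctrl.get_obs()["wrist_torque"],ctrl.get_obs()["tool_pos"])
E
```

```text
t 19.12 pos [ 0.6654 -0.1188  0.1276] F [-0.19 -0.06  0.01] -> d [0.0002 0.0143 0.0003] dr [ 0.01 -0.07 -0.05]
t 19.18 pos [ 0.6652 -0.1187  0.1274] F [-0.19  0.1  -0.29] -> d [0.0005 0.0142 0.0003] dr [-0.   -0.08 -0.07]
[-0.1445 -0.2845 -0.3621] [0.3931 0.4446 0.5119] normal -0.3032365880896918 [-0.0255  0.128  -0.0198] [ 0.6653 -0.1188  0.128 ]
```

View pics/w15d.png

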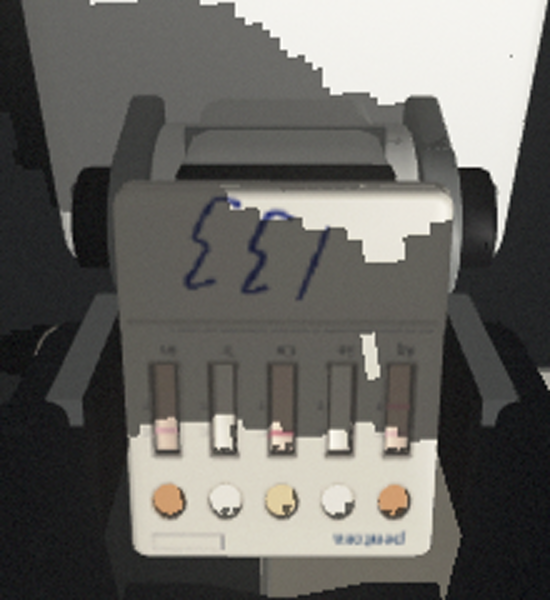

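View pics/s3c.png

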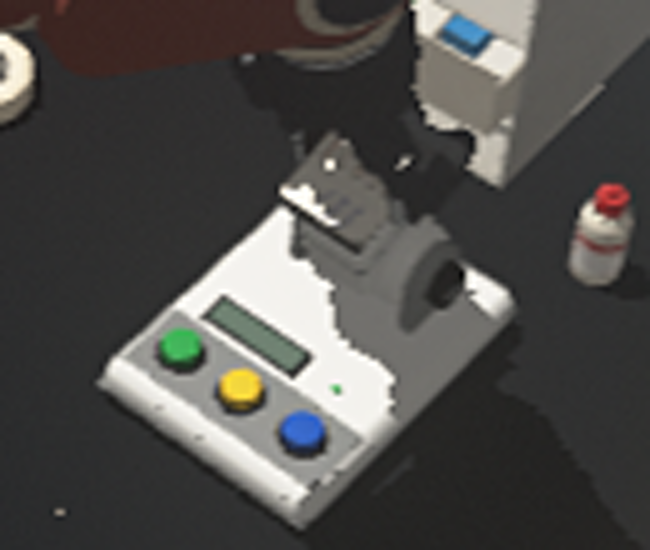

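Request:
{"fn": "servo_tool", "kwargs": {"delta_pos": [[0.0004,0.005,0.0003],[0,0.004,0],[0,0,0],[0,0,0]], "dr": [[0,0,0],[0,0,0],[0,0,0],[0,0,0]], "grip": [0.5,0.5,0.5,0.5]}}

```text
t: 20.23
tool_pos: [0.6685, -0.1185, 0.1184]
tool_rot: [-1.561, -0.219, -0.266]
contact_force: [0.1, -0.1, 0.8]
opening: 0.0507
```

```bash
cat > chk.py <<'E'
from tgt import *
def chk(n=8):
    fs=[];ts=[];ps=[]
    for i in range(n):
        ctrl.get_image("top");o=ctrl.get_obs();fs.append(o["contact_force"]);ts.append(o["wrist_torque"]);ps.append(o["tool_pos"])
    fs=np.array(fs);ts=np.array(ts);p=np.mean(ps,0)
    print("F win axes",(fs@W).mean(0).round(2),"sd",(fs@W).std(0).round(2),"torque win",(ts@W).mean(0).round(3),(ts@W).std(0).round(3),"off win",((p-T(0))@W*1000).round(2),"op",round(o["opening"],4))
    want(T(-.0043),Rw)
if __name__=="__main__": chk()
E
python3 chk.py
```

```text
F win axes [-0.37 -0.    0.02] sd [0.4  0.45 0.21] torque win [0.003 0.145 0.01 ] [0.041 0.031 0.022] off win [0.05 0.06 4.88] op 0.0508
t 20.62 pos [ 0.6686 -0.1185  0.1187] F [ 0.28  0.63 -0.23] -> d [-0.0001  0.0092 -0.0001] dr [ 0.01 -0.07 -0.04]
```

Request:
{"fn": "servo_tool", "kwargs": {"delta_pos": [[0,0.002,0],[0,0,0],[0,0.002,0],[0,0,0]], "dr": [[0,0,0],[0,0,0],[0,0,0],[0,0,0]], "grip": [0.5,0.5,0.5,0.5]}}

```text
t: 21.12
tool_pos: [0.6699, -0.1185, 0.1146]
tool_rot: [-1.561, -0.22, -0.266]
contact_force: [-0.2, -0.0, -0.3]
opening: 0.0506
```

```bash
python3 chk.py
```

```text
F win axes [ 0.05 -0.27 -0.05] sd [0.49 0.35 0.48] torque win [0.    0.152 0.014] [0.021 0.024 0.016] off win [0.31 0.01 0.95] op 0.0511
t 21.52 pos [ 0.67   -0.1186  0.115 ] F [ 0.24  0.55 -0.23] -> d [-0.0003  0.0053 -0.    ] dr [ 0.02 -0.07 -0.01]
```

Request:
{"fn": "servo_tool", "kwargs": {"delta_pos": [[-0.0003,0.001,0],[0,0,0],[0,0.001,0],[0,0,0]], "dr": [[0,0,0],[0,0,0],[0,0,0],[0,0,0]], "grip": [0.5,0.5,0.5,0.5]}}

```text
t: 22.02
tool_pos: [0.6705, -0.1186, 0.1137]
tool_rot: [-1.562, -0.221, -0.266]
contact_force: [-1.5, -0.0, 1.5]
opening: 0.0513
```

```bash
python3 chk.py
```

```text
F win axes [-0.74  0.25  2.25] sd [0.35 0.28 0.26] torque win [ 0.039  0.258 -0.016] [0.036 0.031 0.037] off win [ 0.4  -0.06 -0.42] op 0.0511
t 22.43 pos [ 0.6705 -0.1186  0.1137] F [-1.46 -0.06  2.14] -> d [-0.0004  0.0039  0.0001] dr [ 0.03 -0.06  0.02]
```

Request:
{"fn": "servo_tool", "kwargs": {"delta_pos": [[-0.0008,0.001,0],[0,0.001,0],[0,0.001,0],[0,0,0]], "dr": [[0,0,0],[0,0,0],[0,0,0],[0,0,0]], "grip": [0.5,0.5,0.5,0.5]}}

```text
t: 22.92
tool_pos: [0.6713, -0.1187, 0.1114]
tool_rot: [-1.562, -0.222, -0.268]
contact_force: [-2.5, -0.4, 3.7]
opening: 0.0511
```

```bash
python3 chk.py
```

```text
F win axes [-1.26  0.33  3.97] sd [0.47 0.5  0.44] torque win [ 0.08   0.343 -0.022] [0.026 0.029 0.025] off win [ 0.4  -0.07 -2.85] op 0.0511
t 23.32 pos [ 0.6713 -0.1187  0.1114] F [-3.03  1.59  2.97] -> d [-0.0004  0.0014  0.    ] dr [ 0.03 -0.06  0.11]
```

Request:
{"fn": "servo_tool", "kwargs": {"delta_pos": [[-0.001,0.0005,0],[0,0.0003,0],[0,0,0]], "dr": [[0,0,0],[0,0,0],[0,0,0]], "grip": [0.5,0.5,0.5]}}

```text
t: 23.7
tool_pos: [0.6713, -0.1187, 0.1111]
tool_rot: [-1.562, -0.224, -0.27]
contact_force: [-1.9, 1.3, 3.8]
opening: 0.0509
```

```bash
python3 chk.py
```

```text
F win axes [-0.35  1.09  4.22] sd [0.5  0.33 0.47] torque win [ 0.102  0.228 -0.015] [0.018 0.027 0.019] off win [ 0.39 -0.08 -3.12] op 0.0505
t 24.1 pos [ 0.6713 -0.1187  0.1111] F [-2.12  1.17  4.45] -> d [-0.0004  0.0012  0.0001] dr [ 0.04 -0.06  0.24]
```

Request:
{"fn": "servo_tool", "kwargs": {"delta_pos": [[-0.0003,0.0005,0],[0,0,0],[0,0,0]], "dr": [[0,0,0.4],[0,0,0.2],[0,0,0]], "grip": [0.5,0.5,0.5]}}

```text
t: 24.48
tool_pos: [0.6714, -0.1187, 0.1108]
tool_rot: [-1.562, -0.215, -0.261]
contact_force: [-2.7, 1.0, 4.7]
opening: 0.051
```

```bash
python3 -c "
from chk import *
chk(20)"
```

```text
F win axes [-0.54  0.72  4.51] sd [0.42 0.45 0.48] torque win [0.124 0.18  0.003] [0.027 0.032 0.032] off win [ 0.35 -0.08 -3.46] op 0.0512
t 25.48 pos [ 0.6714 -0.1187  0.1108] F [-2.08  0.84  3.15] -> d [-0.0003  0.0008  0.0001] dr [ 0.04 -0.07 -0.36]
```

Request:
{"fn": "servo_tool", "kwargs": {"delta_pos": [[-0.0004,0.0008,0],[0,0.0006,0],[0,0,0]], "dr": [[0,0,-0.15],[0,0,0],[0,0,0]], "grip": [0.5,0.5,0.5]}}

```text
t: 25.85
tool_pos: [0.6717, -0.1187, 0.1098]
tool_rot: [-1.562, -0.218, -0.264]
contact_force: [-2.7, 0.7, 5.4]
opening: 0.0508
```

```bash
python3 -c "
from chk import *
chk(14)"
```

```text
F win axes [-0.77  0.91  5.7 ] sd [0.45 0.43 0.42] torque win [0.161 0.211 0.006] [0.043 0.028 0.03 ] off win [ 0.36 -0.09 -4.57] op 0.0509
t 26.55 pos [ 0.6717 -0.1187  0.1098] F [-2.4   1.58  5.64] -> d [-0.0004 -0.0003  0.0001] dr [ 0.05 -0.07 -0.15]
```

Request:
{"fn": "servo_tool", "kwargs": {"delta_pos": [[0,-0.0003,0],[0,0,0]], "dr": [[0,0,0],[0,0,0]], "grip": [0.5,0.5]}}

```text
t: 26.8
tool_pos: [0.6717, -0.1187, 0.1101]
tool_rot: [-1.562, -0.218, -0.264]
contact_force: [-2.1, 1.6, 4.5]
opening: 0.0509
```

```bash
python3 -c "
from chk import *
chk(14)
im=snap('wrist','w16')
cv2.imwrite('pics/w16d.png',cv2.resize(im[140:380,200:420,::-1],None,fx=2.5,fy=2.5,interpolation=cv2.INTER_CUBIC))
snap('scene','s4');im=cv2.imread('pics/s4.png')[150:260,310:440];cv2.imwrite('pics/s4c.png',cv2.resize(im,None,fx=5,fy=5,interpolation=cv2.INTER_CUBIC))
"
```

```text
F win axes [-0.51  0.95  5.35] sd [0.54 0.55 0.4 ] torque win [ 0.156  0.186 -0.005] [0.022 0.018 0.03 ] off win [ 0.37 -0.09 -4.28] op 0.0508
t 27.5 pos [ 0.6717 -0.1187  0.1101] F [-0.85  1.63  5.3 ] -> d [-0.0004  0.      0.0001] dr [ 0.05 -0.07 -0.15]
```

View pics/w16d.png

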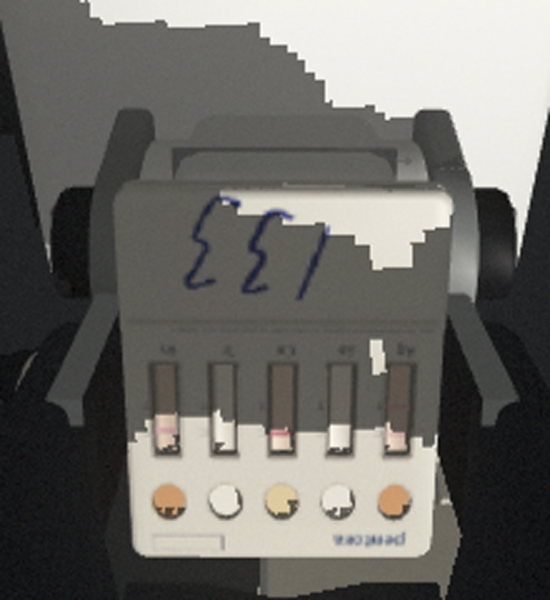

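View pics/s4c.png

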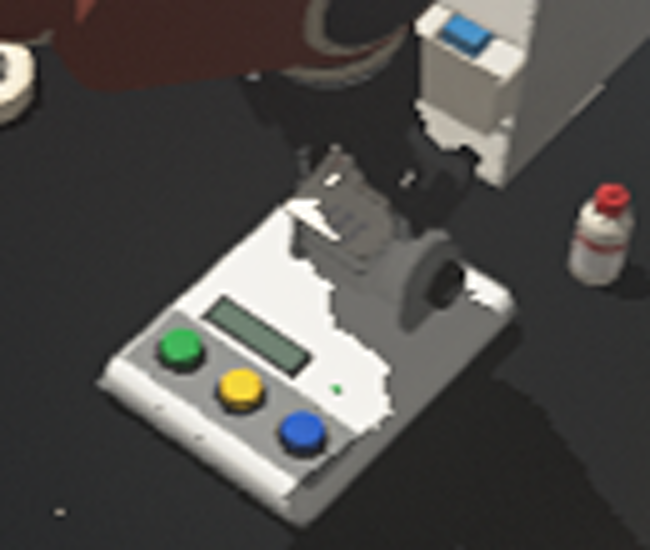

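```bash
python3 -c "
from chk import *
c=cam('wrist')
f=lambda P:((proj(c,c0+W@P)[0]-[200,140])*2.5).round(0)
for n,P in dict(rim=[-.032,0,-.013],rimL=[-.032,.02,-.013],headtopL=[-.032,.02,-.005],frameL=[-.031,.019,-.0044],plateNear=[-.034,.026,-.0044],plateNear2=[-.034,.026,.0006],plateFar=[.034,.026,.0006]).items(): print(n,f(P))
c8=dict(np.load('c8.npz'));c7=dict(np.load('c7.npz'))
print(proj(c7,c0+W@[-.032,.02,-.013]),'w7d',(proj(c7,c0+W@[-.032,.02,-.013])-[240,310])*5)
print(ctrl.get_obs()['t'])
"
```

```text
rim [284. 172.]
rimL [405. 171.]
headtopL [412. 186.]
frameL [406. 194.]
plateNear [452. 175.]
plateNear2 [459. 185.]
plateFar [435. 562.]
[[342.1331 324.9185]] w7d [[510.6654  74.5925]]
27.6
```

```bash
python3 -c "
from chk import *
chk(6)
print(ctrl.finish_job())"
```

```text
F win axes [-0.74  0.93  5.11] sd [0.63 0.24 0.4 ] torque win [0.139 0.204 0.005] [0.023 0.031 0.019] off win [ 0.37 -0.09 -4.28] op 0.0508
t 27.9 pos [ 0.6717 -0.1187  0.1101] F [-2.86  1.03  4.29] -> d [-0.0004  0.      0.0001] dr [ 0.05 -0.06 -0.15]
the job is handed in; nothing more can be done
None
```

I pressed green, then yellow, then blue with the window empty. I then took the plate off the rack and laid it on the window, and handed in at 27.9 s still gripping and pressing it. The hand-in reports no verdict.

**Keys:** Each key was pushed until it stopped moving, with the fingertip about 5 mm below the key's rest height. The final push was 11 to 18 N, against the 4 N a key needs. One push on yellow briefly read 34 N along the key's travel, about 37 N in all, so I pressed blue more gently.

**Plate position:** By the arm's measured pose, the grasp centre ended within 0.4 mm of the window's centre both ways and within about 0.2° of its angle. The last wrist picture puts the plate within about 1 mm along the slope. I took the head's tilt as about 0.31 rad, good to roughly 0.01.

**Press:** The measured depth was about 4.3 mm of the 5 mm travel. The force on the window was 5.1 to 5.4 N, which by the spring figures means about 4 to 4.3 mm. The moment readings put the centre of pressure within about 6 mm of the window's centre, which fits flush contact, though they are noisy.

**What disagreed or stayed unconfirmed:**
- A steady sideways force of about 1 N remained at the window. I took it for friction.
- The edge I took for the head's lower front rim did not appear where I predicted in the last picture. It was also off in a picture taken before contact, so I think it is a different edge and not a sign that the head moved. I have no direct measurement of the head's angle after contact. The moments I applied were far below the joint's 2 N m.
- I did not measure the bystanders again after placing the plate. Nothing in the path was touched as far as the forces showed.

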